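# Sample bottles from filler to tray, first filled first

### The arm

A 6-joint arm with a two-finger parallel gripper is mounted at the origin on the work surface. World frame = base frame: x ahead of the robot, y to its left, z up, the work surface at z = 0. Lengths are in m, angles in rad, forces in N, time in s.
With the tool pointing down it reaches from about 0.35 to 0.975 m from the base axis. Payload 4.9 kg.
Tool frame: the origin (TCP) lies at the very end of the fingers, on their centre line; the grasp point (between the pads) lies 19 mm behind it (manip.hold_point_z is the distance from the TCP to the grasp point, in m); z points along the fingers, y is the direction in which the jaws open and shut (so a half turn about z gives the same grasp; the last joint's range is limited). The gripper opens to 85 mm and grips with 20 to 120 N. Pads are 22 mm wide; open, the fingers measure 114 mm over their backs; the gripper's body (76 mm by 85 mm) begins 54 mm behind the grasp point. The pads swing forward as they close: fully open they stand 13 mm farther back than shut.
Start: joints at [-1.442, 0.053, 1.613, -0, 1.476, -0.119], TCP at [0.153, -0.606, 0.231] pointing down, gripper open.
Joint ranges: [-3.01, 3.01], [-1.01, 2.22], [0.06, 2.58], [-1.02, 4.17], [0.09, 2.62], [-3.14, 3.14]. Speed limits (rad/s): [2.57, 2.57, 3.14, 3.14, 3.14, 3.14].

### API

Orientations are given as a unit quaternion [w, x, y, z].
In Python, from plant import monitor, grab_frame, camera_params, ticket, manip gives the robot as it stands.
- The arm moves only by the tool play_rows, never from a script. Its argument "commands" is a list of rows, each an object of numbers: "dx", "dy", "dz": the shift along the tool's x, y, z in cm; "rx", "ry", "rz": the turn, a rotation vector about the tool's x, y, z in rad; "claw": the closure, from 0 (fully open) to 1 (shut). In form: [{"dx": .., "dy": .., "dz": .., "rx": .., "ry": .., "rz": .., "claw": ..}, ...]. A call has 1 to 5 rows; each row is the pose to reach, as a shift and turn from the pose measured when the call began, along the tool's axes at that moment; what a row does not reach only later rows make up. A row lasts 1/10 s, in which the tool goes at most 50 mm and 8.59 degrees, less where a joint would pass 70% of its speed; a pose out of reach is approached as far as the arm can. A call with a gripper value outside its range is refused whole. The fingers move at their own pace and stop on an object; the grip force is fixed at half the most. Time passes only in rows, so rows that repeat a pose let the fingers close. It gives the time, the measured TCP pose, the force and the opening at its end, in the units of the state.
- monitor.state(): the state, without advancing time (a new reading comes with each control period).
- grab_frame(name): name is "scene" or "side" or "wrist"; returns the picture (400x640x3 uint8, blue, green, red); there is no depth.
- camera_params(name): a dict with "fx", "fy", "cx", "cy" (pixels), "rvec" (rotation vector, rad) and "tvec" (3), from world to camera coordinates, as OpenCV has them; the wrist camera has in their place "tool_from_camera" (4x4, takes a point from camera to tool coordinates, whose origin is the TCP and whose axes are the flange's). Camera axes: x right, y down, z forward; pixel columns grow to the right and rows downward; lengths in m; the calibration is good to about 2 mm. A picture is of the moment at which its call begins: read the wrist's pose just before it. camera_params takes no time and is no camera call.
- ticket.job_done(): hands the job in, once; it reports no verdict.
The state is a dict: "time": time; "joint_pos": joint angles; "joint_vel": joint speeds; "joint_efforts": joint torques, N m; "tool_pos": TCP position; "tool_rot": TCP orientation; "contact_force": force on the tool from outside, world axes, zero at the start; "ft_torque": the same for the moment, N m; "gripper_width": opening from 0.0 (shut) to 1.0 (fully open).
Only numpy, scipy, OpenCV 4.12 (cv2) and the standard library are available. Lean on these libraries where they do the work, as an engineer would, in place of code of your own. Each camera call takes 0.05 s, during which the arm holds its last target.

### The job

Move the four oil sample bottles from the filling rack into the compartments of the grey sample tray, in reverse order: the bottle furthest from the green-handled valve goes into the compartment next to the tray's black end block, the next one along beside it, and so on, so that the bottle nearest the valve ends up furthest from the black block. Keep the bottles upright all the way, and leave each standing flat in its own compartment, released.

Things in the scene. Friction and masses are not known exactly. Their poses are not given: they have to be found in the camera images.
- yellow_mid (a point): centre (half-way up) of the loose bottle with the yellow cap: dark green glass, square body 40 x 40 mm and 80 mm tall, shoulder narrowing above it to a 26 mm neck, then a round yellow cap 33 mm in diameter and 38 mm tall; 145 mm tall in all, about 0.2 kg. z is up along the bottle; the cap lies 35 to 72 mm above this point and its middle 54 mm above, the underside 72.5 mm below. Pick it by the cap from above.
- blue_mid (a point): centre (half-way up) of the loose bottle with the blue cap: dark green glass, square body 40 x 40 mm and 80 mm tall, shoulder narrowing above it to a 26 mm neck, then a round blue cap 33 mm in diameter and 38 mm tall; 145 mm tall in all, about 0.2 kg. z is up along the bottle; the cap lies 35 to 72 mm above this point and its middle 54 mm above, the underside 72.5 mm below. Pick it by the cap from above.
- white_mid (a point): centre (half-way up) of the loose bottle with the white cap: dark green glass, square body 40 x 40 mm and 80 mm tall, shoulder narrowing above it to a 26 mm neck, then a round white cap 33 mm in diameter and 38 mm tall; 145 mm tall in all, about 0.2 kg. z is up along the bottle; the cap lies 35 to 72 mm above this point and its middle 54 mm above, the underside 72.5 mm below. Pick it by the cap from above.
- red_mid (a point): centre (half-way up) of the loose bottle with the red cap: dark green glass, square body 40 x 40 mm and 80 mm tall, shoulder narrowing above it to a 26 mm neck, then a round red cap 33 mm in diameter and 38 mm tall; 145 mm tall in all, about 0.2 kg. z is up along the bottle; the cap lies 35 to 72 mm above this point and its middle 54 mm above, the underside 72.5 mm below. Pick it by the cap from above.
- yellow_nest: fixed square yellow plastic nest, 58 x 58 mm outside, 12 mm tall, 3 mm rim, floor 4 mm thick, in one of the four places of the filling rack; the yellow-capped bottle stands in it at the start. Origin: centre of its underside. Colours are in a different order along the rack each time.
- blue_nest: fixed square blue plastic nest, 58 x 58 mm outside, 12 mm tall, 3 mm rim, floor 4 mm thick, in one of the four places of the filling rack; the blue-capped bottle stands in it at the start. Origin: centre of its underside. Colours are in a different order along the rack each time.
- white_nest: fixed square white plastic nest, 58 x 58 mm outside, 12 mm tall, 3 mm rim, floor 4 mm thick, in one of the four places of the filling rack; the white-capped bottle stands in it at the start. Origin: centre of its underside. Colours are in a different order along the rack each time.
- red_nest: fixed square red plastic nest, 58 x 58 mm outside, 12 mm tall, 3 mm rim, floor 4 mm thick, in one of the four places of the filling rack; the red-capped bottle stands in it at the start. Origin: centre of its underside. Colours are in a different order along the rack each time.
- rack: the filling rack: fixed aluminium strip 345 x 70 mm, 12 mm thick, with the four nests on it in a row along its x axis, at x = -96, -32, 32 and 96 mm (y = 0). A steel valve with a green handle, 83 mm tall, is fixed at its +x end, at x = 170 mm. Origin: on the table under the middle of the row of nests.
- tray: the sample tray: fixed grey open tray 261 x 69 mm, 25 mm tall, walls 5 mm, floor 5 mm thick, three dividers across making four compartments in a row along its x axis, each 59 x 59 mm inside, centred at x = -96, -32, 32 and 96 mm (y = 0). A black block 35 mm tall is fixed on its +x end. Origin: on the table under its centre. Rack and tray lie one left, one right of the middle of the table, either way round, both with x pointing roughly away from the robot.

How it is judged:
By the outcome, as a careful person would: the job done as asked, in the order asked, and still so for the second after the job is handed in, with the robot touching nothing.
It also fails if it takes over 112 s, if anything falls off the work surface, if the arm or the gripper's body presses on something with over 40 N, if the wrist force passes 120 N, or if a joint passes its speed limit or range.

## Working session

There is one attempt and no reset: what is moved stays moved. The work goes in short steps, Python scripts to look and compute and a tool call to move; the robot and the scene stay as the last step left them, time stands still between calls to the robot, and variables do not carry over. Pictures are saved under pics/ and viewed, and the job is handed in when it is done.

Besides the shell and the picture viewer there is one more tool, called after "Emit:" in YAML: its name, and indented under it one key for each argument. play_rows: Moves the arm, as the interface text tells. Its arguments: {"type":"object","properties":{"commands":{"type":"array"}},"required":["commands"]}

```bash
mkdir -p pics; ls; cat > h.py <<'E'
import numpy as np, cv2
from plant import monitor, grab_frame, camera_params, ticket, manip
E
python3 - <<'E'
from h import *
s=monitor.state();print({k:np.round(v,4).tolist() for k,v in s.items()}, manip.hold_point_z)
for n in ("scene","side"):
    im=grab_frame(n); cv2.imwrite(f"pics/{n}0.png",im); print(n,camera_params(n))
print(camera_params("wrist"))
E
```

```text
pics
{'time': 0.0, 'joint_pos': [-1.442, 0.0533, 1.6142, 0.0, 1.476, -0.119], 'joint_vel': [-0.0014, 0.0, -0.0016, -0.0009, -0.0022, -0.0005], 'joint_efforts': [-0.0004, -39.3678, -37.0178, -0.0, 0.007, 0.0], 'tool_pos': [0.1533, -0.6053, 0.2301], 'tool_rot': [-0.001, 0.9923, 0.1236, 0.0], 'contact_force': [-0.0105, -0.1924, 0.5773], 'ft_torque': [0.0078, 0.0202, 0.0263], 'gripper_width': 0.9999} 0.0187
scene {'fx': 409.80871950045304, 'fy': 409.80871950045304, 'cx': 313.88514487618573, 'cy': 194.72035754398084, 'rvec': array([ 2.21145176,  0.53364195, -0.25163711]), 'tvec': array([-0.48478211, -0.09608227,  1.01525942])}
side {'fx': 408.1050883274128, 'fy': 408.1050883274128, 'cx': 321.220306473904, 'cy': 200.53353903143943, 'rvec': array([ 2.04160343, -0.44082673,  0.24563849]), 'tvec': array([-0.50331475,  0.1863566 ,  0.60697837])}
{'fx': 279.4297645407083, 'fy': 279.4297645407083, 'cx': 321.46450845722086, 'cy': 198.4632514376735, 'tool_from_camera': array([[-9.13163817e-04, -9.44234173e-01, -3.29273431e-01,
         8.58775553e-02],
       [ 9.99999432e-01, -6.81063021e-04, -8.20231133e-04,
         4.06136088e-04],
       [ 5.50234308e-04, -3.29273993e-01,  9.44234258e-01,
        -1.42224072e-01],
       [ 0.00000000e+00,  0.00000000e+00,  0.00000000e+00,
         1.00000000e+00]])}
```

View pics/scene0.png

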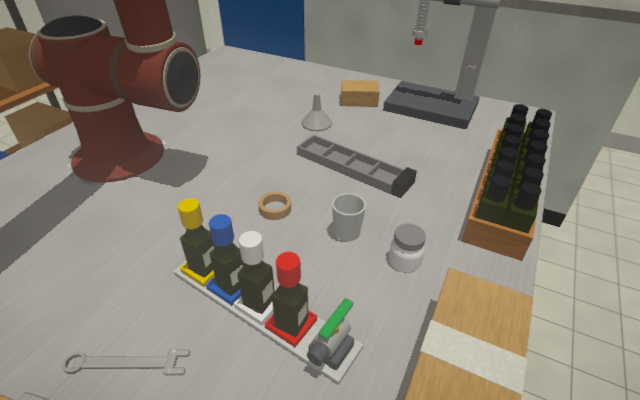

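View pics/side0.png

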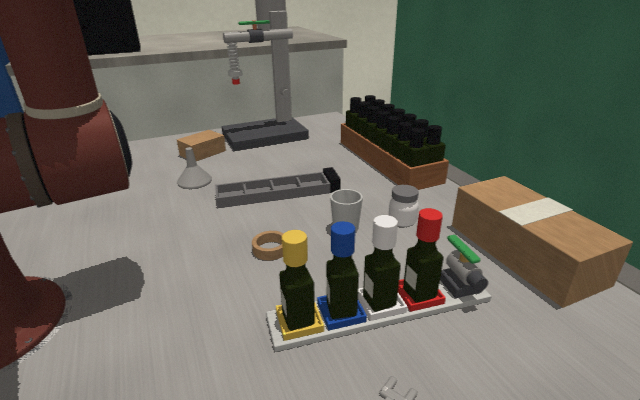

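Scene view: the caps run yellow (190,213), blue (221,230), white (251,247), red (288,268), with the valve beside red at (335,325). The tray is at (355,165), with its black block at the far end (403,180). So the plan is yellow to x=+96, blue to +32, white to -32 and red to -96. Next I triangulate.

```bash
cat >> h.py <<'E'
from scipy.spatial.transform import Rotation as R
def K(p): return np.array([[p['fx'],0,p['cx']],[0,p['fy'],p['cy']],[0,0,1.]])
def cam(n,st=None):
    p=camera_params(n)
    if n!='wrist':
        Rm=cv2.Rodrigues(p['rvec'])[0]; return K(p),Rm,np.array(p['tvec'])
    T=np.eye(4);q=st['tool_rot'];T[:3,:3]=R.from_quat(q,scalar_first=True).as_matrix();T[:3,3]=st['tool_pos']
    M=np.linalg.inv(T@p['tool_from_camera']);return K(p),M[:3,:3],M[:3,3]
def ray(c,uv):
    k,Rm,t=c; d=Rm.T@np.linalg.inv(k)@np.array([uv[0],uv[1],1.]); return -Rm.T@t,d/np.linalg.norm(d)
def onz(c,uv,z):
    o,d=ray(c,uv); return o+d*(z-o[2])/d[2]
def tri(rs):
    A=sum(np.eye(3)-np.outer(d,d) for o,d in rs);b=sum((np.eye(3)-np.outer(d,d))@o for o,d in rs)
    x=np.linalg.solve(A,b); return x,[np.linalg.norm(np.cross(x-o,d)) for o,d in rs]
def proj(c,P):
    k,Rm,t=c; q=(Rm@np.asarray(P).T).T+t; q=q@k.T; return q[:,:2]/q[:,2:]
def mask(im,col):
    h,s,v=[x.astype(int) for x in cv2.split(cv2.cvtColor(im,cv2.COLOR_BGR2HSV))]
    if col=='yellow': m=(abs(h-24)<6)&(s>180)&(v>100)
    if col=='blue': m=(abs(h-110)<12)&(s>150)&(v>60)
    if col=='red': m=((h<5)|(h>174))&(s>190)&(v>120)
    if col=='white': m=(s<25)&(v>195)
    return m.astype(np.uint8)
E
python3 - <<'E'
from h import *
for n in ("scene","side"):
    im=cv2.imread(f"pics/{n}0.png")
    print(n,-cam(n)[1].T@cam(n)[2])
    for c in ['yellow','blue','white','red']:
        _,_,st,ce=cv2.connectedComponentsWithStats(mask(im,c))
        print(c,[(st[i].tolist(),ce[i].round(1).tolist()) for i in range(1,len(st)) if st[i][4]>80])
E
```

```text
scene [ 0.81637764 -0.52898184  0.57332621]
yellow [([178, 199, 23, 30, 493], [189.6, 212.6]), ([181, 264, 33, 22, 235], [197.6, 275.4])]
blue [([219, 0, 85, 59, 3791], [266.3, 23.2]), ([210, 215, 20, 14, 224], [219.5, 221.6]), ([207, 280, 33, 22, 165], [222.9, 291.8])]
white [([239, 231, 23, 16, 287], [249.9, 238.6]), ([235, 300, 37, 21, 188], [255.5, 311.1]), ([422, 321, 101, 65, 2639], [466.5, 351.9])]
red [([277, 253, 23, 17, 302], [287.6, 260.9]), ([266, 314, 51, 29, 246], [293.9, 329.2])]
side [ 0.28465523 -0.60815159  0.45343171]
yellow []
blue [([0, 40, 23, 77, 712], [6.5, 88.5]), ([331, 222, 24, 35, 756], [342.1, 238.8]), ([318, 296, 48, 34, 605], [340.0, 315.6])]
white [([374, 215, 24, 13, 224], [385.2, 220.7]), ([368, 293, 39, 22, 114], [391.0, 306.6]), ([275, 300, 186, 45, 475], [369.1, 322.2])]
red [([419, 209, 22, 25, 246], [431.0, 216.7]), ([405, 293, 40, 14, 132], [425.6, 300.6])]
```

```bash
cat >> h.py <<'E'
def capmask(im,col,roi):
    x0,y0,x1,y1=roi; sub=im[y0:y1,x0:x1]
    h,s,v=[x.astype(int) for x in cv2.split(cv2.cvtColor(sub,cv2.COLOR_BGR2HSV))]
    m={'yellow':(h>15)&(h<32)&(s>130)&(v>90),'blue':(h>98)&(h<125)&(s>120)&(v>45),'red':((h<8)|(h>172))&(s>150)&(v>80),'white':(s<40)&(v>160)}[col]
    o=np.zeros(im.shape[:2],np.uint8);o[y0:y1,x0:x1]=m;
    n,l,st,ce=cv2.connectedComponentsWithStats(o); i=1+np.argmax(st[1:,4]); return (l==i).astype(np.uint8),st[i],ce[i]
E
python3 - <<'E'
from h import *
rois={'scene':{'yellow':(170,192,207,232),'blue':(203,210,236,248),'white':(236,228,268,265),'red':(270,248,306,288)},
'side':{'yellow':(275,225,315,270),'blue':(325,217,361,260),'white':(368,212,402,252),'red':(412,205,446,245)}}
C={n:cam(n) for n in rois}
for c in ['yellow','blue','white','red']:
    rs=[]
    for n in rois:
        im=cv2.imread(f"pics/{n}0.png"); m,st,ce=capmask(im,c,rois[n][c]); r=cv2.minAreaRect(cv2.findNonZero(m))
        print(c,n,st.tolist(),ce.round(1),np.round(r[0],1),np.round(r[1],1)); rs.append(ray(C[n],r[0]))
    x,e=tri(rs); print('   ',x.round(4),np.round(e,4))
for n in rois:
    im=cv2.imread(f"pics/{n}0.png"); 
    sub=im[110:230,270:450] if n=='scene' else im[150:230,190:370]
    cv2.imwrite(f"pics/tray_{n}.png",cv2.resize(sub,None,fx=4.4,fy=4.4,interpolation=cv2.INTER_CUBIC))
E
```

```text
yellow scene [178, 198, 25, 31, 592] [190.1 213.1] [190.  213.4] [30.8 21.1]
yellow side [281, 230, 26, 37, 831] [294.1 247.7] [293.5 248. ] [36. 25.]
    [ 0.426  -0.1942  0.1405] [0.0005 0.0005]
blue scene [209, 215, 22, 31, 513] [220.7 229.2] [219.5 230. ] [30. 21.]
blue side [331, 221, 24, 37, 766] [342.2 238.7] [342.5 239. ] [36. 23.]
    [ 0.4919 -0.2051  0.1428] [0.0008 0.0008]
white scene [236, 228, 32, 35, 651] [252.8 238.5] [251.5 245. ] [34. 31.]
white side [371, 212, 27, 16, 265] [384.7 220.5] [383.3 220.5] [27.7 12.8]
    [ 0.5545 -0.2107  0.1534] [0.0043 0.0043]
red scene [276, 252, 24, 35, 708] [288.1 268.9] [287.5 269. ] [34. 23.]
red side [417, 208, 25, 34, 698] [428.7 224.6] [428.9 224.7] [22.6 33.4]
    [ 0.6191 -0.2233  0.1419] [0.0009 0.0009]
```

View pics/tray_scene.png

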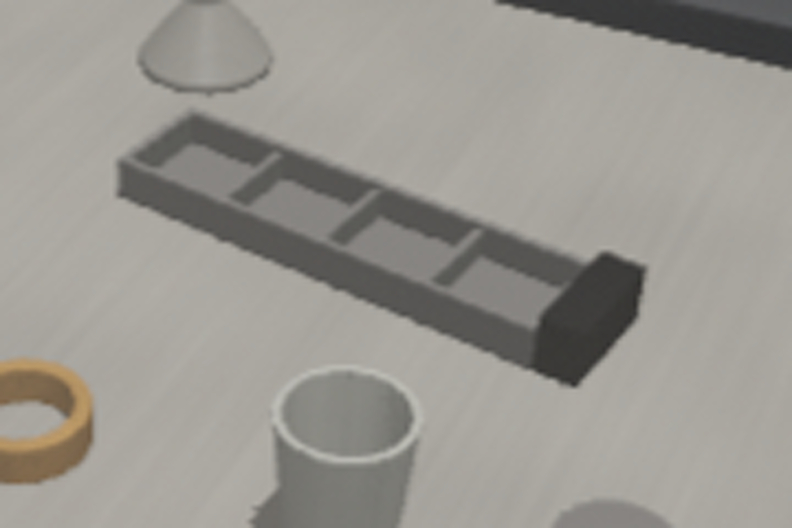

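View pics/tray_side.png

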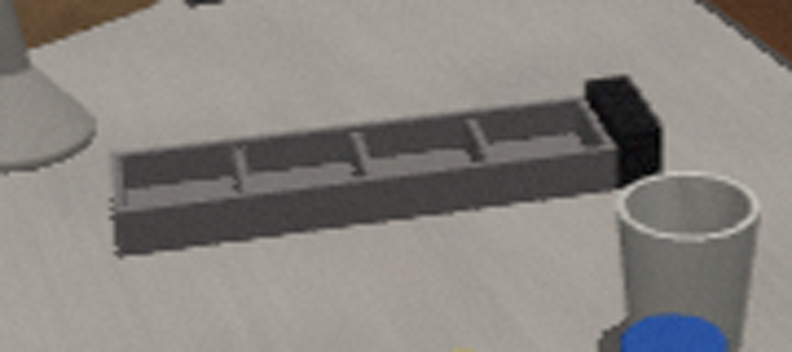

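```bash
python3 - <<'E'
from h import *
P={'FL':((119,162),(116,211)),'BL':((192,111),(112,155)),'FR':((539,328),(616,151)),'BR':((597,262),(585,99)),
# divider top, middle of far end
'd1':((277,156),(238,148)),'d2':((378,191),(359,133)),'d3':((477,233),(474,120))}
cs,cd=cam('scene'),cam('side')
for k,(a,b) in P.items():
    a=np.array(a)/4.4+[270,110];b=np.array(b)/4.4+[190,150]
    x,e=tri([ray(cs,a),ray(cd,b)]); print(k,x.round(4),np.round(e[0],4),onz(cs,a,.025).round(4)[:2],onz(cd,b,.025).round(4)[:2])
E
```

```text
FL [0.3912 0.2089 0.0219] 0.0001 [0.3937 0.2045] [0.3904 0.2033]
BL [0.4022 0.2767 0.0204] 0.0005 [0.4052 0.2708] [0.401  0.2662]
FR [0.6492 0.1711 0.0199] 0.0023 [0.6496 0.1682] [0.6439 0.1573]
BR [0.6589 0.2334 0.0225] 0.0027 [0.6583 0.2344] [0.6555 0.2229]
d1 [0.4659 0.2574 0.0195] 0.0003 [0.4692 0.25  ] [0.4636 0.2459]
d2 [0.5309 0.2489 0.0196] 0.0012 [0.5328 0.2434] [0.5276 0.2357]
d3 [0.5931 0.2352 0.0205] 0.001 [0.5944 0.2306] [0.5896 0.2242]
```

```bash
cat >> h.py <<'E'
def go(x,y,z,yaw_deg,st=None):
    """numbers for play_rows: shift (cm) & rotvec in tool axes; tool x axis at yaw, tool z down"""
    st=st or monitor.state(); Rt=R.from_quat(st['tool_rot'],scalar_first=True)
    a=np.radians(yaw_deg); G=np.array([[np.cos(a),np.sin(a),0],[np.sin(a),-np.cos(a),0],[0,0,-1]])
    d=Rt.inv().apply(np.array([x,y,z])-st['tool_pos'])*100; rv=(Rt.inv()*R.from_matrix(G)).as_rotvec()
    print('t',round(st['time'],2),'at',np.round(st['tool_pos'],4),'goal',(x,y,z,yaw_deg),'d',d.round(2),'r',rv.round(3),'dist',np.linalg.norm(d).round(1))
E
python3 -c "
from h import *
go(.46,-.20,.32,-8.7); print(monitor.state()['joint_pos'])"
```

```text
t 0.1 at [ 0.1532 -0.6054  0.2301] goal (0.46, -0.2, 0.32, -8.7) d [ 39.69 -31.79  -8.92] r [-0.002  0.     0.4  ] dist 51.6
[-1.44203080e+00  5.33732195e-02  1.61417817e+00 -1.83837731e-05
  1.47596594e+00 -1.18995196e-01]
```

Emit:
play_rows:
  commands:
    - {"dx":4,"dy":-3,"dz":-2,"rx":0,"ry":0,"rz":0.04,"claw":0}
    - {"dx":8,"dy":-6.4,"dz":-4,"rx":0,"ry":0,"rz":0.1,"claw":0}
    - {"dx":11.5,"dy":-9.2,"dz":-6,"rx":0,"ry":0,"rz":0.15,"claw":0}
    - {"dx":15,"dy":-12,"dz":-8,"rx":0,"ry":0,"rz":0.2,"claw":0}
    - {"dx":19,"dy":-15,"dz":-8.9,"rx":0,"ry":0,"rz":0.25,"claw":0}

```text
time: 0.6
tool_pos: [0.2961, -0.419, 0.3194]
tool_rot: [0.0, 1.0, -0.003, 0.0]
contact_force: [1.0, -0.0, 0.3]
gripper_width: 0.995
```

```bash
python3 -c "
from h import *
go(.46,-.20,.32,-8.7)"
```

```text
t 0.6 at [ 0.2961 -0.419   0.3194] goal (0.46, -0.2, 0.32, -8.7) d [ 16.28 -21.99  -0.05] r [ 0.    -0.001  0.147] dist 27.4
```

Emit:
play_rows:
  commands:
    - {"dx":3,"dy":-4,"dz":0,"rz":0.03,"rx":0,"ry":0,"claw":0}
    - {"dx":6,"dy":-8,"dz":0,"rz":0.06,"rx":0,"ry":0,"claw":0}
    - {"dx":9,"dy":-12,"dz":0,"rz":0.1,"rx":0,"ry":0,"claw":0}
    - {"dx":12,"dy":-16,"dz":0,"rz":0.12,"rx":0,"ry":0,"claw":0}
    - {"dx":14.5,"dy":-19.6,"dz":0,"rz":0.147,"rx":0,"ry":0,"claw":0}

```text
time: 1.1
tool_pos: [0.4429, -0.2216, 0.3191]
tool_rot: [-0.0, 0.997, -0.076, 0.0]
contact_force: [0.6, -1.1, -0.3]
gripper_width: 0.998
```

```bash
python3 -c "
from h import *
go(.46,-.20,.32,-8.7)
s=monitor.state(); im=grab_frame('wrist'); cv2.imwrite('pics/w1.png',im); import pickle; pickle.dump(s,open('w1.pkl','wb'))
c=cam('wrist',s)
print(proj(c,[[.426,-.1942,.1425],[.4919,-.2051,.1425],[.5545,-.2145,.1425],[.6191,-.2233,.1425]]).round(1))
"
```

```text
t 1.1 at [ 0.4429 -0.2216  0.3191] goal (0.46, -0.2, 0.32, -8.7) d [ 1.36 -2.4  -0.09] r [-0.    -0.001 -0.001] dist 2.8
[[301.3 195.2]
 [300.5 138.9]
 [298.7  77.7]
 [295.7   5. ]]
```

View pics/w1.png

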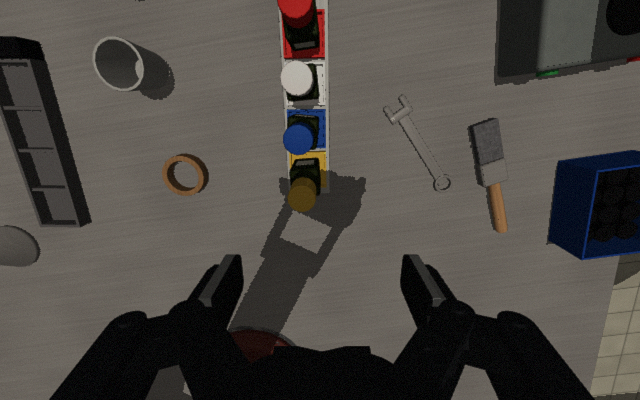

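Wrist view: the yellow cap is at (302,195), blue at (298,139), white at (298,78) and red at (297,10). All are within about 2 px of the triangulated positions. The tray is on the left with its black block at the far end. I'll go to yellow now.

```bash
python3 -c "
from h import *
go(.426,-.1945,.20,-8.7);go(.426,-.1945,.123,-8.7)"
```

```text
t 1.15 at [ 0.4457 -0.2168  0.3191] goal (0.426, -0.1945, 0.2, -8.7) d [-2.31 -1.85 11.91] r [-0.005 -0.003  0.005] dist 12.3
t 1.15 at [ 0.4457 -0.2168  0.3191] goal (0.426, -0.1945, 0.123, -8.7) d [-2.33 -1.81 19.61] r [-0.005 -0.003  0.005] dist 19.8
```

Emit:
play_rows:
  commands:
    - {"dx":-1.5,"dy":-1.1,"dz":4,"rx":0,"ry":0,"rz":0,"claw":0}
    - {"dx":-2.3,"dy":-1.8,"dz":8,"rx":-0.005,"ry":-0.003,"rz":0,"claw":0}
    - {"dx":-2.3,"dy":-1.8,"dz":11.5,"rx":-0.005,"ry":-0.003,"rz":0,"claw":0}
    - {"dx":-2.3,"dy":-1.8,"dz":12,"rx":-0.005,"ry":-0.003,"rz":0,"claw":0}
    - {"dx":-2.3,"dy":-1.8,"dz":12,"rx":-0.005,"ry":-0.003,"rz":0,"claw":0}

```text
time: 1.65
tool_pos: [0.4253, -0.1948, 0.1983]
tool_rot: [-0.001, 0.997, -0.074, -0.001]
contact_force: [0.2, 0.3, 0.3]
gripper_width: 1.002
```

```bash
python3 -c "
from h import *
im=grab_frame('wrist'); cv2.imwrite('pics/w2.png',im)
s=monitor.state(); c=cam('wrist',s)
print(proj(c,[[.426,-.1945,.161],[.492,-.2051,.161]]).round(1))
go(.426,-.1945,.123,-8.7)"
```

```text
[[320.2 229. ]
 [321.2 133.6]]
t 1.7 at [ 0.4263 -0.1956  0.2002] goal (0.426, -0.1945, 0.123, -8.7) d [-0.05 -0.1   7.72] r [ 0.    -0.     0.004] dist 7.7
```

View pics/w2.png

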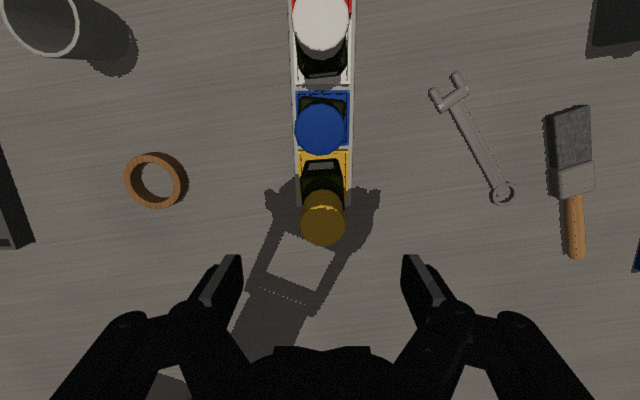

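The yellow cap top is at (323,225), centred between the fingers and about 3 px beyond the prediction. I'll nudge 2 mm in x and descend.

Emit:
play_rows:
  commands:
    - {"dx":0.2,"dy":-0.1,"dz":2.5,"rx":0,"ry":0,"rz":0,"claw":0}
    - {"dx":0.2,"dy":-0.1,"dz":5,"rx":0,"ry":0,"rz":0,"claw":0}
    - {"dx":0.2,"dy":-0.1,"dz":7,"rx":0,"ry":0,"rz":0,"claw":0}
    - {"dx":0.2,"dy":-0.1,"dz":7.7,"rx":0,"ry":0,"rz":0,"claw":0}
    - {"dx":0.2,"dy":-0.1,"dz":7.7,"rx":0,"ry":0,"rz":0,"claw":0}

```text
time: 2.2
tool_pos: [0.429, -0.1955, 0.1242]
tool_rot: [0.0, 0.997, -0.074, 0.001]
contact_force: [0.1, 0.3, 0.4]
gripper_width: 1.002
```

Emit:
play_rows:
  commands:
    - {"dx":0,"dy":0,"dz":0,"rx":0,"ry":0,"rz":0,"claw":1}
    - {"dx":0,"dy":0,"dz":0,"rx":0,"ry":0,"rz":0,"claw":1}
    - {"dx":0,"dy":0,"dz":0,"rx":0,"ry":0,"rz":0,"claw":1}
    - {"dx":0,"dy":0,"dz":0,"rx":0,"ry":0,"rz":0,"claw":1}
    - {"dx":0,"dy":0,"dz":0,"rx":0,"ry":0,"rz":0,"claw":1}

```text
time: 2.7
tool_pos: [0.4297, -0.196, 0.1254]
tool_rot: [0.001, 0.997, -0.074, 0.002]
contact_force: [1.0, -0.3, 4.0]
gripper_width: 0.366
```

Emit:
play_rows:
  commands:
    - {"dx":0,"dy":0,"dz":0,"rx":0,"ry":0,"rz":0,"claw":1}
    - {"dx":0,"dy":0,"dz":0,"rx":0,"ry":0,"rz":0,"claw":1}
    - {"dx":0,"dy":0,"dz":0,"rx":0,"ry":0,"rz":0,"claw":1}

```text
time: 3.0
tool_pos: [0.4298, -0.196, 0.1255]
tool_rot: [0.001, 0.997, -0.074, 0.002]
contact_force: [0.3, -0.2, 0.9]
gripper_width: 0.37
```

Emit:
play_rows:
  commands:
    - {"dx":0,"dy":0,"dz":-1.5,"rx":0,"ry":0,"rz":0,"claw":1}
    - {"dx":0,"dy":0,"dz":-4,"rx":0,"ry":0,"rz":0,"claw":1}
    - {"dx":0,"dy":0,"dz":-7.5,"rx":0,"ry":0,"rz":0,"claw":1}
    - {"dx":0,"dy":0,"dz":-11,"rx":0,"ry":0,"rz":0,"claw":1}
    - {"dx":0,"dy":0,"dz":-13,"rx":0,"ry":0,"rz":0,"claw":1}

```text
time: 3.5
tool_pos: [0.43, -0.1961, 0.2594]
tool_rot: [0.002, 0.997, -0.074, 0.003]
contact_force: [-0.3, -1.1, -1.4]
gripper_width: 0.367
```

```bash
python3 -c "
from h import *
print(monitor.state()['gripper_width'],monitor.state()['contact_force'])
for n in ('side','scene'):
  im=grab_frame(n); cv2.imwrite('pics/lift1'+n+'.png',im)
go(.53,.02,.27,-8.8)"
```

```text
0.36732666361026445 [-0.28809727 -1.08988984 -1.36145933]
t 3.6 at [ 0.4308 -0.1966  0.2601] goal (0.53, 0.02, 0.27, -8.8) d [  6.63 -22.88  -1.04] r [ 0.005 -0.01   0.006] dist 23.8
```

View pics/lift1side.png

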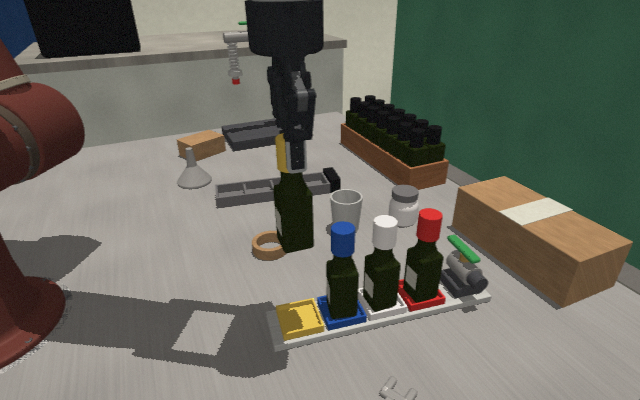

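The yellow bottle is held clear and upright at (295,200). I'll move toward the tray to view it with the wrist camera.

Emit:
play_rows:
  commands:
    - {"dx":1.2,"dy":-4,"dz":0,"rx":0,"ry":-0.002,"rz":0,"claw":1}
    - {"dx":2.4,"dy":-8.2,"dz":-0.5,"rx":0.005,"ry":-0.005,"rz":0,"claw":1}
    - {"dx":3.8,"dy":-13,"dz":-1,"rx":0.005,"ry":-0.01,"rz":0.006,"claw":1}
    - {"dx":5.2,"dy":-18,"dz":-1,"rx":0.005,"ry":-0.01,"rz":0.006,"claw":1}
    - {"dx":6.6,"dy":-22.8,"dz":-1,"rx":0.005,"ry":-0.01,"rz":0.006,"claw":1}

```text
time: 4.1
tool_pos: [0.5283, 0.0193, 0.268]
tool_rot: [0.0, 0.997, -0.077, -0.001]
contact_force: [0.5, -1.4, -1.3]
gripper_width: 0.375
```

```bash
python3 -c "
from h import *
go(.50,.09,.27,-8.8)"
```

```text
t 4.1 at [0.5283 0.0193 0.268 ] goal (0.5, 0.09, 0.27, -8.8) d [-3.88 -6.56 -0.2 ] r [ 0.     0.002 -0.   ] dist 7.6
```

Emit:
play_rows:
  commands:
    - {"dx":-2,"dy":-3.3,"dz":0,"rx":0,"ry":0,"rz":0,"claw":1}
    - {"dx":-3.9,"dy":-6,"dz":-0.2,"rx":0,"ry":0.002,"rz":0,"claw":1}
    - {"dx":-3.9,"dy":-6.5,"dz":-0.2,"rx":0,"ry":0.002,"rz":0,"claw":1}
    - {"dx":-3.9,"dy":-6.5,"dz":-0.2,"rx":0,"ry":0.002,"rz":0,"claw":1}
    - {"dx":-3.9,"dy":-6.5,"dz":-0.2,"rx":0,"ry":0.002,"rz":0,"claw":1}

```text
time: 4.6
tool_pos: [0.4996, 0.0888, 0.2691]
tool_rot: [0.0, 0.997, -0.077, -0.001]
contact_force: [0.6, -0.0, -1.3]
gripper_width: 0.371
```

```bash
python3 -c "
from h import *
import pickle
s=monitor.state(); im=grab_frame('wrist'); cv2.imwrite('pics/w3.png',im); pickle.dump(s,open('w3.pkl','wb'))
cv2.imwrite('pics/w3b.png',cv2.resize(im[20:370,80:330],None,fx=1.7*1.0,fy=1.7,interpolation=cv2.INTER_CUBIC))
"
```

```text
(no output)
```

View pics/w3.png

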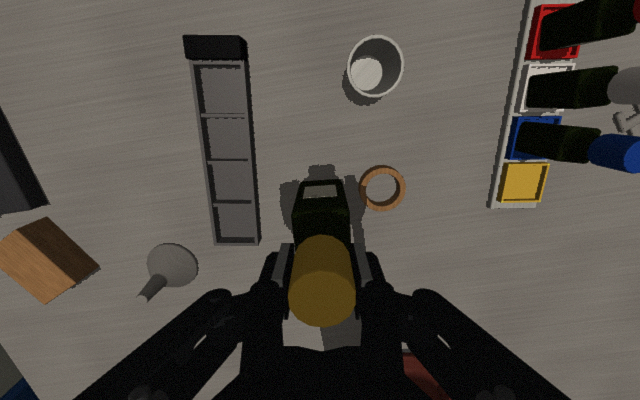

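View pics/w3b.png

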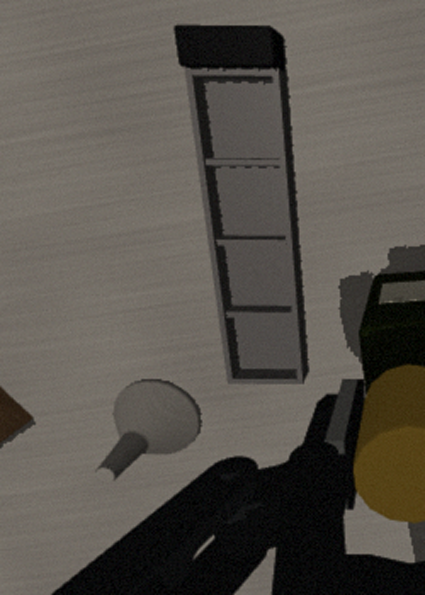

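```bash
python3 - <<'E'
from h import *
import pickle
c=cam('wrist',pickle.load(open('w3.pkl','rb')))
g={}
for k,p in {'FL':(303,381),'BL':(229,383.5),'FR':(281,68),'BR':(187,70)}.items():
    g[k]=onz(c,np.array(p)/1.7+[80,20],.025); print(k,g[k].round(4))
# triangulate with side+scene
W={'FL':(303,381),'BL':(229,383.5),'FR':(281,68),'BR':(187,70)}
P={'FL':((119,162),(116,211)),'BL':((192,111),(112,155)),'FR':((539,328),(616,151)),'BR':((597,262),(585,99))}
X={}
for k in P:
    X[k],e=tri([ray(cam('scene'),np.array(P[k][0])/4.4+[270,110]),ray(cam('side'),np.array(P[k][1])/4.4+[190,150]),ray(c,np.array(W[k])/1.7+[80,20])]); print(k,X[k].round(4),np.round(e,4))
for G in (g,X):
    m=sum(G.values())/4; v=G['FR']+G['BR']-G['FL']-G['BL'];w=G['BL']+G['BR']-G['FL']-G['FR']; y=np.arctan2(v[1],v[0]); print('centre',m.round(4),'len',np.linalg.norm(v)/2,'wid',np.linalg.norm(w)/2,'yaw',np.degrees(y))
    for t in (-.096,-.032,.032,.096): print(t,(m[:2]+t*np.array([np.cos(y),np.sin(y)])).round(4))
E
```

```text
FL [0.392 0.205 0.025]
BL [0.4    0.2725 0.025 ]
FR [0.6465 0.1619 0.025 ]
BR [0.6559 0.2304 0.025 ]
FL [0.3914 0.2062 0.0233] [0.0011 0.0006 0.0007]
BL [0.4014 0.2738 0.0224] [0.002  0.0011 0.0025]
FR [0.6479 0.1642 0.0235] [0.0042 0.0023 0.0022]
BR [0.6579 0.2318 0.0231] [0.0031 0.0026 0.0017]
centre [0.5236 0.2175 0.025 ] len 0.258794179668756 wid 0.06856799237513495 yaw -9.46958095061254
-0.096 [0.4289 0.2332]
-0.032 [0.492  0.2227]
0.032 [0.5552 0.2122]
0.096 [0.6183 0.2017]
centre [0.5247 0.219  0.0231] len 0.2598815867044123 wid 0.06829282770610318 yaw -9.302430589535772
-0.096 [0.4299 0.2345]
-0.032 [0.4931 0.2242]
0.032 [0.5562 0.2138]
0.096 [0.6194 0.2035]
```

The four corners agree with 261 x 69 mm, height about 24 mm and yaw -9.3°. The yellow compartment centre is near (0.619, 0.203).

```bash
python3 -c "
from h import *
go(.619,.203,.25,-9.3)"
```

```text
t 4.65 at [0.4998 0.0885 0.2693] goal (0.619, 0.203, 0.25, -9.3) d [ 10.01 -13.16   1.91] r [0.001 0.001 0.007] dist 16.6
```

Emit:
play_rows:
  commands:
    - {"dx":2.5,"dy":-3.3,"dz":0,"rx":0,"ry":0,"rz":0,"claw":1}
    - {"dx":5.5,"dy":-7.2,"dz":0.5,"rx":0,"ry":0,"rz":0.007,"claw":1}
    - {"dx":8.5,"dy":-11.2,"dz":1,"rx":0,"ry":0,"rz":0.007,"claw":1}
    - {"dx":10,"dy":-13.2,"dz":1.9,"rx":0,"ry":0,"rz":0.007,"claw":1}
    - {"dx":10,"dy":-13.2,"dz":1.9,"rx":0,"ry":0,"rz":0.007,"claw":1}

```text
time: 5.15
tool_pos: [0.6201, 0.2038, 0.2469]
tool_rot: [0.001, 0.997, -0.081, -0.003]
contact_force: [-1.6, -1.0, -1.2]
gripper_width: 0.369
```

```bash
python3 -c "
from h import *
go(.619,.203,.165,-9.3)"
```

```text
t 5.15 at [0.6201 0.2038 0.2469] goal (0.619, 0.203, 0.165, -9.3) d [-0.06  0.08  8.19] r [0.002 0.005 0.   ] dist 8.2
```

Emit:
play_rows:
  commands:
    - {"dx":0,"dy":0,"dz":2.5,"rx":0.002,"ry":0.005,"rz":0,"claw":1}
    - {"dx":0,"dy":0,"dz":5,"rx":0.002,"ry":0.005,"rz":0,"claw":1}
    - {"dx":0,"dy":0,"dz":7.5,"rx":0.002,"ry":0.005,"rz":0,"claw":1}
    - {"dx":0,"dy":0,"dz":8.2,"rx":0.002,"ry":0.005,"rz":0,"claw":1}
    - {"dx":0,"dy":0,"dz":8.2,"rx":0.002,"ry":0.005,"rz":0,"claw":1}

```text
time: 5.65
tool_pos: [0.6188, 0.2022, 0.1635]
tool_rot: [0.001, 0.997, -0.082, -0.001]
contact_force: [-0.1, -0.1, -2.3]
gripper_width: 0.368
```

```bash
cat >> h.py <<'E'
def look(tag):
    a=grab_frame('scene')[90:270,250:470]; b=grab_frame('side')[80:260,180:400]
    cv2.imwrite(f'pics/{tag}.png',np.hstack([cv2.resize(x,(396,324),interpolation=cv2.INTER_CUBIC) for x in (a,b)]))
E
python3 -c "
from h import *
look('p1')
go(.619,.203,.1145,-9.3)"
```

```text
t 5.75 at [0.6205 0.203  0.1666] goal (0.619, 0.203, 0.1145, -9.3) d [-0.16  0.03  5.21] r [-0.001 -0.002 -0.001] dist 5.2
```

View pics/p1.png

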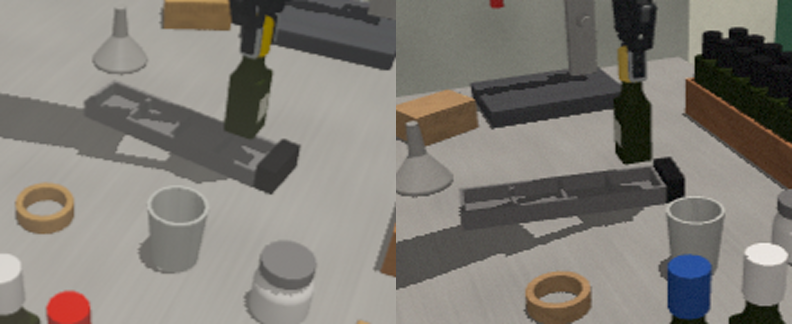

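The bottle hangs upright above the end compartment next to the black block. I'll lower it.

Emit:
play_rows:
  commands:
    - {"dx":-0.1,"dy":0,"dz":1.5,"rx":0,"ry":0,"rz":0,"claw":1}
    - {"dx":-0.1,"dy":0,"dz":3,"rx":0,"ry":0,"rz":0,"claw":1}
    - {"dx":-0.1,"dy":0,"dz":4,"rx":0,"ry":0,"rz":0,"claw":1}
    - {"dx":-0.1,"dy":0,"dz":4.5,"rx":0,"ry":0,"rz":0,"claw":1}
    - {"dx":-0.1,"dy":0,"dz":4.7,"rx":0,"ry":0,"rz":0,"claw":1}

```text
time: 6.25
tool_pos: [0.6189, 0.2031, 0.118]
tool_rot: [0.0, 0.997, -0.081, -0.0]
contact_force: [0.1, 0.3, -1.1]
gripper_width: 0.369
```

```bash
python3 -c "
from h import *
look('p2')
go(.619,.203,.1145,-9.3)"
```

```text
t 6.35 at [0.6195 0.2033 0.1191] goal (0.619, 0.203, 0.1145, -9.3) d [-0.05  0.03  0.46] r [-0.    -0.002 -0.001] dist 0.5
```

View pics/p2.png

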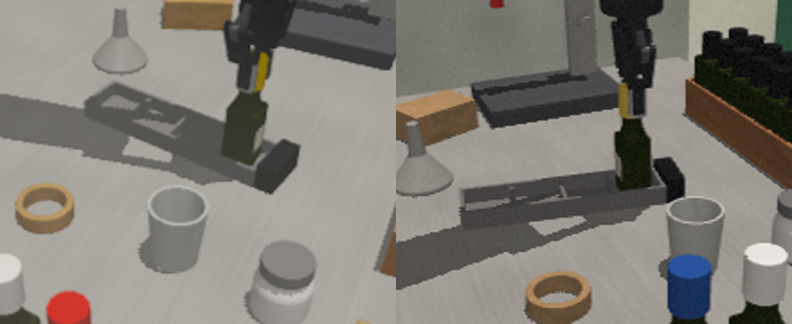

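The bottle is inside the compartment walls, with no side force. I'll lower it gently until it touches.

Emit:
play_rows:
  commands:
    - {"dx":0,"dy":0,"dz":0.15,"rx":0,"ry":0,"rz":0,"claw":1}
    - {"dx":0,"dy":0,"dz":0.3,"rx":0,"ry":0,"rz":0,"claw":1}
    - {"dx":0,"dy":0,"dz":0.45,"rx":0,"ry":0,"rz":0,"claw":1}
    - {"dx":0,"dy":0,"dz":0.45,"rx":0,"ry":0,"rz":0,"claw":1}

```text
time: 6.75
tool_pos: [0.6195, 0.2033, 0.1146]
tool_rot: [-0.0, 0.997, -0.081, 0.001]
contact_force: [-0.3, -1.2, -2.0]
gripper_width: 0.376
```

Emit:
play_rows:
  commands:
    - {"dx":0,"dy":0,"dz":0.1,"rx":0,"ry":0,"rz":0,"claw":1}
    - {"dx":0,"dy":0,"dz":0.2,"rx":0,"ry":0,"rz":0,"claw":1}
    - {"dx":0,"dy":0,"dz":0.2,"rx":0,"ry":0,"rz":0,"claw":1}

```text
time: 7.05
tool_pos: [0.6201, 0.2033, 0.1145]
tool_rot: [-0.0, 0.997, -0.081, 0.001]
contact_force: [-1.8, -0.6, 5.4]
gripper_width: 0.366
```

Emit:
play_rows:
  commands:
    - {"dx":0,"dy":0,"dz":0,"rx":0,"ry":0,"rz":0,"claw":0.3}
    - {"dx":0,"dy":0,"dz":0,"rx":0,"ry":0,"rz":0,"claw":0}
    - {"dx":0,"dy":0,"dz":0,"rx":0,"ry":0,"rz":0,"claw":0}
    - {"dx":0,"dy":0,"dz":0,"rx":0,"ry":0,"rz":0,"claw":0}
    - {"dx":0,"dy":0,"dz":0,"rx":0,"ry":0,"rz":0,"claw":0}

```text
time: 7.55
tool_pos: [0.62, 0.2033, 0.1143]
tool_rot: [-0.0, 0.997, -0.081, 0.001]
contact_force: [0.2, 0.4, -0.6]
gripper_width: 0.996
```

Emit:
play_rows:
  commands:
    - {"dx":0,"dy":0,"dz":-1,"rx":0,"ry":0,"rz":0,"claw":0}
    - {"dx":0,"dy":0,"dz":-3.5,"rx":0,"ry":0,"rz":0,"claw":0}
    - {"dx":0,"dy":0,"dz":-7,"rx":0,"ry":0,"rz":0,"claw":0}
    - {"dx":0,"dy":0,"dz":-11,"rx":0,"ry":0,"rz":0,"claw":0}
    - {"dx":0,"dy":0,"dz":-14,"rx":0,"ry":0,"rz":0,"claw":0}

```text
time: 8.05
tool_pos: [0.6202, 0.2034, 0.2581]
tool_rot: [-0.001, 0.997, -0.081, 0.003]
contact_force: [0.7, 0.7, -0.0]
gripper_width: 1.007
```

```bash
python3 -c "
from h import *
look('p3')
go(.49,.0,.27,-8.7)"
```

```text
t 8.15 at [0.6224 0.2039 0.2624] goal (0.49, 0.0, 0.27, -8.7) d [-9.75 22.26 -1.  ] r [-0.005 -0.014 -0.011] dist 24.3
```

View pics/p3.png

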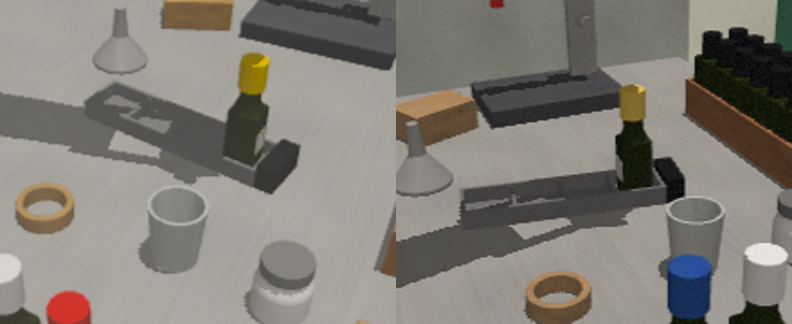

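Yellow is standing upright in the compartment by the block and is released. Next is blue.

Emit:
play_rows:
  commands:
    - {"dx":-2,"dy":4.4,"dz":0,"rx":0,"ry":-0.01,"rz":0,"claw":0}
    - {"dx":-4,"dy":9,"dz":-0.5,"rx":-0.005,"ry":-0.014,"rz":0,"claw":0}
    - {"dx":-6,"dy":13.5,"dz":-1,"rx":-0.005,"ry":-0.014,"rz":0,"claw":0}
    - {"dx":-8,"dy":18,"dz":-1,"rx":-0.005,"ry":-0.014,"rz":0,"claw":0}
    - {"dx":-9.8,"dy":22.3,"dz":-1,"rx":-0.005,"ry":-0.014,"rz":0,"claw":0}

```text
time: 8.65
tool_pos: [0.4879, -0.0015, 0.2697]
tool_rot: [0.0, 0.997, -0.081, -0.0]
contact_force: [-0.1, -0.1, 0.4]
gripper_width: 1.001
```

```bash
python3 -c "
from h import *
go(.493,-.205,.22,-8.7)"
```

```text
t 8.65 at [ 0.4879 -0.0015  0.2697] goal (0.493, -0.205, 0.22, -8.7) d [ 3.79 20.    4.98] r [ 0.    0.   -0.01] dist 21.0
```

Emit:
play_rows:
  commands:
    - {"dx":0.8,"dy":4.5,"dz":1,"rx":0,"ry":0,"rz":0,"claw":0}
    - {"dx":1.6,"dy":9,"dz":2,"rx":0,"ry":0,"rz":0,"claw":0}
    - {"dx":2.5,"dy":13.5,"dz":3,"rx":0,"ry":0,"rz":-0.005,"claw":0}
    - {"dx":3.4,"dy":18,"dz":4.5,"rx":0,"ry":0,"rz":-0.01,"claw":0}
    - {"dx":3.8,"dy":20,"dz":5,"rx":0,"ry":0,"rz":-0.01,"claw":0}

```text
time: 9.15
tool_pos: [0.4916, -0.2078, 0.2176]
tool_rot: [-0.0, 0.997, -0.078, -0.002]
contact_force: [-0.3, 0.7, 0.1]
gripper_width: 0.997
```

```bash
python3 -c "
from h import *
im=grab_frame('wrist'); cv2.imwrite('pics/w4.png',im)
s=monitor.state(); c=cam('wrist',s)
print(proj(c,[[.492,-.2051,.161],[.555,-.2145,.161]]).round(1))
go(.493,-.205,.124,-8.7)"
```

```text
[[316.3 218.9]
 [314.8 134.8]]
t 9.2 at [ 0.4915 -0.2092  0.2171] goal (0.493, -0.205, 0.124, -8.7) d [ 0.12 -0.45  9.31] r [ 0.001  0.004 -0.005] dist 9.3
```

View pics/w4.png

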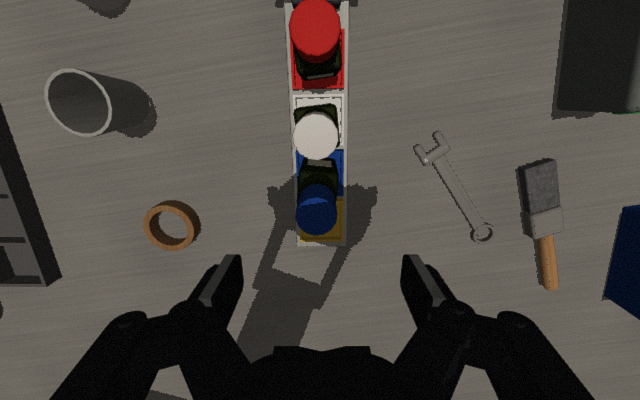

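The blue cap is at (317,215), as predicted. I'll descend.

Emit:
play_rows:
  commands:
    - {"dx":0.2,"dy":-0.45,"dz":2.5,"rx":0,"ry":0.004,"rz":-0.005,"claw":0}
    - {"dx":0.2,"dy":-0.45,"dz":5,"rx":0,"ry":0.004,"rz":-0.005,"claw":0}
    - {"dx":0.2,"dy":-0.45,"dz":7.5,"rx":0,"ry":0.004,"rz":-0.005,"claw":0}
    - {"dx":0.2,"dy":-0.45,"dz":9.2,"rx":0,"ry":0.004,"rz":-0.005,"claw":0}
    - {"dx":0.2,"dy":-0.45,"dz":9.2,"rx":0,"ry":0.004,"rz":-0.005,"claw":0}

```text
time: 9.7
tool_pos: [0.4917, -0.2033, 0.1216]
tool_rot: [-0.001, 0.997, -0.076, -0.003]
contact_force: [-1.2, -0.9, -0.2]
gripper_width: 0.999
```

```bash
python3 -c "
from h import *
go(.494,-.205,.125,-8.7)"
```

```text
t 9.7 at [ 0.4917 -0.2033  0.1216] goal (0.494, -0.205, 0.125, -8.7) d [ 0.25  0.13 -0.34] r [-0.001  0.006  0.   ] dist 0.4
```

Emit:
play_rows:
  commands:
    - {"dx":0.2,"dy":0.1,"dz":-0.3,"rx":0,"ry":0.006,"rz":0,"claw":0}
    - {"dx":0.2,"dy":0.1,"dz":-0.3,"rx":0,"ry":0.006,"rz":0,"claw":0}
    - {"dx":0.2,"dy":0.1,"dz":-0.3,"rx":0,"ry":0.006,"rz":0,"claw":1}
    - {"dx":0.2,"dy":0.1,"dz":-0.3,"rx":0,"ry":0.006,"rz":0,"claw":1}
    - {"dx":0.2,"dy":0.1,"dz":-0.3,"rx":0,"ry":0.006,"rz":0,"claw":1}

```text
time: 10.2
tool_pos: [0.4938, -0.2048, 0.1253]
tool_rot: [-0.001, 0.997, -0.076, 0.0]
contact_force: [0.2, -0.3, -0.3]
gripper_width: 0.514
```

Emit:
play_rows:
  commands:
    - {"dx":0,"dy":0,"dz":0,"rx":0,"ry":0,"rz":0,"claw":1}
    - {"dx":0,"dy":0,"dz":0,"rx":0,"ry":0,"rz":0,"claw":1}
    - {"dx":0,"dy":0,"dz":0,"rx":0,"ry":0,"rz":0,"claw":1}
    - {"dx":0,"dy":0,"dz":0,"rx":0,"ry":0,"rz":0,"claw":1}

```text
time: 10.6
tool_pos: [0.494, -0.2048, 0.1256]
tool_rot: [-0.0, 0.997, -0.076, 0.001]
contact_force: [0.3, 0.2, 2.6]
gripper_width: 0.372
```

Emit:
play_rows:
  commands:
    - {"dx":0,"dy":0,"dz":-1.5,"rx":0,"ry":0,"rz":0,"claw":1}
    - {"dx":0,"dy":0,"dz":-4,"rx":0,"ry":0,"rz":0,"claw":1}
    - {"dx":0,"dy":0,"dz":-7.5,"rx":0,"ry":0,"rz":0,"claw":1}
    - {"dx":0,"dy":0,"dz":-11,"rx":0,"ry":0,"rz":0,"claw":1}
    - {"dx":0,"dy":0,"dz":-13.5,"rx":0,"ry":0,"rz":0,"claw":1}

```text
time: 11.1
tool_pos: [0.4941, -0.2052, 0.2637]
tool_rot: [0.0, 0.997, -0.076, 0.002]
contact_force: [-0.2, 0.1, -2.4]
gripper_width: 0.368
```

```bash
python3 -c "
from h import *
im=grab_frame('side'); cv2.imwrite('pics/l2.png',im)
go(.53,0.02,.265,-8.9)"
```

```text
t 11.15 at [ 0.4957 -0.2062  0.2686] goal (0.53, 0.02, 0.265, -8.9) d [ -0.03 -22.87   0.29] r [ 0.003 -0.01   0.004] dist 22.9
```

View pics/l2.png

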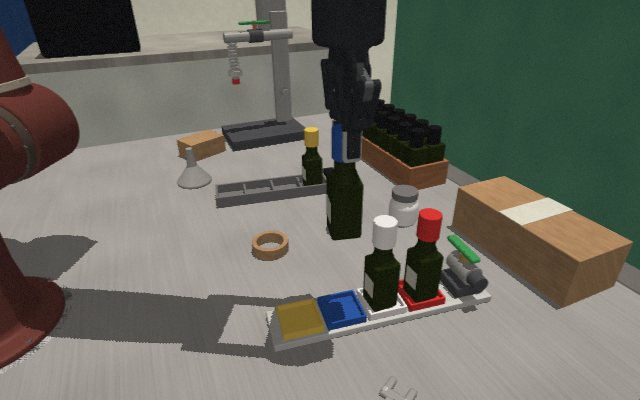

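Blue is held clear and upright at (345,200). I'll carry it to the tray.

Emit:
play_rows:
  commands:
    - {"dx":0,"dy":-4.5,"dz":0,"rx":0,"ry":-0.005,"rz":0,"claw":1}
    - {"dx":0,"dy":-9,"dz":0.1,"rx":0.003,"ry":-0.01,"rz":0,"claw":1}
    - {"dx":0,"dy":-13.5,"dz":0.2,"rx":0.003,"ry":-0.01,"rz":0,"claw":1}
    - {"dx":0,"dy":-18,"dz":0.3,"rx":0.003,"ry":-0.01,"rz":0.004,"claw":1}
    - {"dx":0,"dy":-22.8,"dz":0.3,"rx":0.003,"ry":-0.01,"rz":0.004,"claw":1}

```text
time: 11.65
tool_pos: [0.5295, 0.0208, 0.2638]
tool_rot: [0.0, 0.997, -0.078, -0.001]
contact_force: [0.0, -0.4, -2.0]
gripper_width: 0.371
```

```bash
python3 -c "
from h import *
go(.556,.2135,.25,-9.3)"
```

```text
t 11.65 at [0.5295 0.0208 0.2638] goal (0.556, 0.2135, 0.25, -9.3) d [ -0.38 -19.45   1.38] r [0.    0.001 0.006] dist 19.5
```

Emit:
play_rows:
  commands:
    - {"dx":0,"dy":-4.5,"dz":0,"rx":0,"ry":0,"rz":0,"claw":1}
    - {"dx":-0.2,"dy":-9,"dz":0.5,"rx":0,"ry":0,"rz":0.006,"claw":1}
    - {"dx":-0.3,"dy":-14,"dz":1,"rx":0,"ry":0,"rz":0.006,"claw":1}
    - {"dx":-0.4,"dy":-18,"dz":1.4,"rx":0,"ry":0,"rz":0.006,"claw":1}
    - {"dx":-0.4,"dy":-19.5,"dz":1.4,"rx":0,"ry":0,"rz":0.006,"claw":1}

```text
time: 12.15
tool_pos: [0.5546, 0.2172, 0.2477]
tool_rot: [0.0, 0.997, -0.079, -0.002]
contact_force: [-1.1, -1.2, -2.8]
gripper_width: 0.371
```

```bash
python3 -c "
from h import *
go(.556,.2135,.16,-9.3)"
```

```text
t 12.15 at [0.5546 0.2172 0.2477] goal (0.556, 0.2135, 0.16, -9.3) d [0.23 0.33 8.77] r [0.001 0.004 0.004] dist 8.8
```

Emit:
play_rows:
  commands:
    - {"dx":0.1,"dy":0.2,"dz":2.5,"rx":0,"ry":0.004,"rz":0,"claw":1}
    - {"dx":0.2,"dy":0.3,"dz":5,"rx":0,"ry":0.004,"rz":0.004,"claw":1}
    - {"dx":0.2,"dy":0.3,"dz":7.5,"rx":0,"ry":0.004,"rz":0.004,"claw":1}
    - {"dx":0.2,"dy":0.3,"dz":8.7,"rx":0,"ry":0.004,"rz":0.004,"claw":1}
    - {"dx":0.2,"dy":0.3,"dz":8.7,"rx":0,"ry":0.004,"rz":0.004,"claw":1}

```text
time: 12.65
tool_pos: [0.554, 0.213, 0.1578]
tool_rot: [0.001, 0.997, -0.081, -0.003]
contact_force: [-0.0, 0.6, -2.3]
gripper_width: 0.371
```

```bash
python3 -c "
from h import *
look('p4')
go(.556,.2135,.119,-9.3)"
```

```text
t 12.75 at [0.5562 0.2136 0.1615] goal (0.556, 0.2135, 0.119, -9.3) d [-0.02  0.01  4.25] r [ 0.    -0.    -0.001] dist 4.2
```

View pics/p4.png

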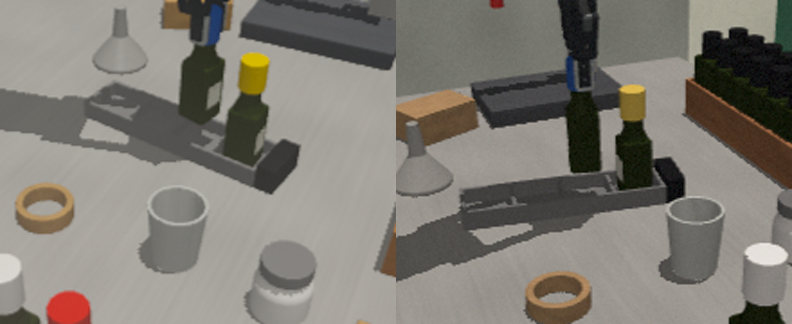

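Blue hangs above the second compartment. I'll lower it.

Emit:
play_rows:
  commands:
    - {"dx":0,"dy":0,"dz":1.5,"rx":0,"ry":0,"rz":0,"claw":1}
    - {"dx":0,"dy":0,"dz":3,"rx":0,"ry":0,"rz":0,"claw":1}
    - {"dx":0,"dy":0,"dz":4,"rx":0,"ry":0,"rz":0,"claw":1}
    - {"dx":0,"dy":0,"dz":4.2,"rx":0,"ry":0,"rz":0,"claw":1}
    - {"dx":0,"dy":0,"dz":4.2,"rx":0,"ry":0,"rz":0,"claw":1}

```text
time: 13.25
tool_pos: [0.5556, 0.2135, 0.1184]
tool_rot: [0.001, 0.997, -0.081, -0.001]
contact_force: [-1.1, -0.8, -1.8]
gripper_width: 0.372
```

Emit:
play_rows:
  commands:
    - {"dx":0,"dy":0,"dz":0.15,"rx":0,"ry":0,"rz":0,"claw":1}
    - {"dx":0,"dy":0,"dz":0.3,"rx":0,"ry":0,"rz":0,"claw":1}
    - {"dx":0,"dy":0,"dz":0.4,"rx":0,"ry":0,"rz":0,"claw":1}
    - {"dx":0,"dy":0,"dz":0.5,"rx":0,"ry":0,"rz":0,"claw":1}
    - {"dx":0,"dy":0,"dz":0.5,"rx":0,"ry":0,"rz":0,"claw":1}

```text
time: 13.75
tool_pos: [0.5561, 0.2136, 0.1146]
tool_rot: [0.0, 0.997, -0.081, -0.0]
contact_force: [-2.0, 0.5, 2.6]
gripper_width: 0.374
```

Emit:
play_rows:
  commands:
    - {"dx":0,"dy":0,"dz":0.05,"rx":0,"ry":0,"rz":0,"claw":0.3}
    - {"dx":0,"dy":0,"dz":0,"rx":0,"ry":0,"rz":0,"claw":0}
    - {"dx":0,"dy":0,"dz":0,"rx":0,"ry":0,"rz":0,"claw":0}
    - {"dx":0,"dy":0,"dz":0,"rx":0,"ry":0,"rz":0,"claw":0}
    - {"dx":0,"dy":0,"dz":0,"rx":0,"ry":0,"rz":0,"claw":0}

```text
time: 14.25
tool_pos: [0.5561, 0.2136, 0.1145]
tool_rot: [0.0, 0.997, -0.081, -0.0]
contact_force: [-0.2, -0.3, -0.2]
gripper_width: 0.999
```

Emit:
play_rows:
  commands:
    - {"dx":0,"dy":0,"dz":-1,"rx":0,"ry":0,"rz":0,"claw":0}
    - {"dx":0,"dy":0,"dz":-3.5,"rx":0,"ry":0,"rz":0,"claw":0}
    - {"dx":0,"dy":0,"dz":-7,"rx":0,"ry":0,"rz":0,"claw":0}
    - {"dx":0,"dy":0,"dz":-11,"rx":0,"ry":0,"rz":0,"claw":0}
    - {"dx":0,"dy":0,"dz":-14,"rx":0,"ry":0,"rz":0,"claw":0}

```text
time: 14.75
tool_pos: [0.5568, 0.2139, 0.2583]
tool_rot: [-0.0, 0.997, -0.081, 0.002]
contact_force: [0.4, -0.2, 0.4]
gripper_width: 1.0
```

```bash
python3 -c "
from h import *
look('p5')
go(.556,.0,.26,-8.7)"
```

```text
t 14.85 at [0.559  0.2145 0.2623] goal (0.556, 0.0, 0.26, -8.7) d [ 3.18 21.21  0.18] r [-0.004 -0.011 -0.011] dist 21.4
```

View pics/p5.png

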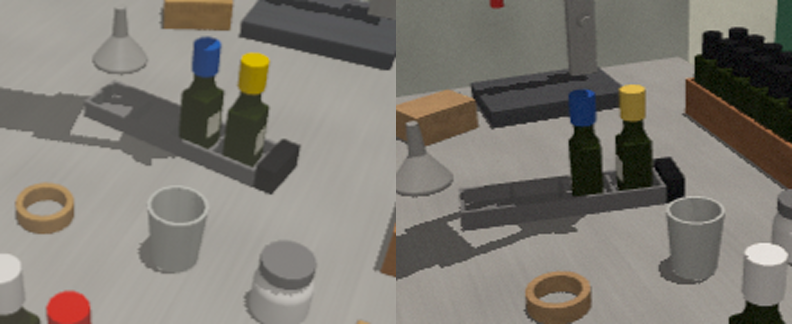

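Blue is standing and released. Next is white. By the row fit its cap is near (0.556, -0.214).

Emit:
play_rows:
  commands:
    - {"dx":0.6,"dy":4.4,"dz":0,"rx":0,"ry":-0.01,"rz":0,"claw":0}
    - {"dx":1.3,"dy":9,"dz":0,"rx":-0.004,"ry":-0.011,"rz":0,"claw":0}
    - {"dx":2,"dy":13.5,"dz":0.2,"rx":-0.004,"ry":-0.011,"rz":-0.005,"claw":0}
    - {"dx":2.6,"dy":18,"dz":0.2,"rx":-0.004,"ry":-0.011,"rz":-0.01,"claw":0}
    - {"dx":3.2,"dy":21.2,"dz":0.2,"rx":-0.004,"ry":-0.011,"rz":-0.011,"claw":0}

```text
time: 15.35
tool_pos: [0.5554, -0.0023, 0.2593]
tool_rot: [0.0, 0.997, -0.076, -0.001]
contact_force: [0.4, -0.3, -0.1]
gripper_width: 1.004
```

```bash
python3 -c "
from h import *
go(.557,-.214,.22,-8.7)"
```

```text
t 15.35 at [ 0.5554 -0.0023  0.2593] goal (0.557, -0.214, 0.22, -8.7) d [ 3.39 20.9   3.94] r [ 0.001  0.001 -0.001] dist 21.5
```

Emit:
play_rows:
  commands:
    - {"dx":0.7,"dy":4.5,"dz":0.8,"rx":0,"ry":0,"rz":0,"claw":0}
    - {"dx":1.4,"dy":9,"dz":1.6,"rx":0,"ry":0,"rz":0,"claw":0}
    - {"dx":2.2,"dy":13.5,"dz":2.4,"rx":0,"ry":0,"rz":0,"claw":0}
    - {"dx":3,"dy":18,"dz":3.2,"rx":0,"ry":0,"rz":0,"claw":0}
    - {"dx":3.4,"dy":20.7,"dz":3.9,"rx":0,"ry":0,"rz":0,"claw":0}

```text
time: 15.85
tool_pos: [0.5566, -0.2149, 0.2194]
tool_rot: [0.0, 0.997, -0.078, -0.001]
contact_force: [0.1, -0.3, -0.9]
gripper_width: 0.996
```

```bash
python3 -c "
from h import *
im=grab_frame('wrist'); cv2.imwrite('pics/w5.png',im)
s=monitor.state(); c=cam('wrist',s)
print(proj(c,[[.556,-.2145,.161],[.6195,-.2235,.161]]).round(1))
m=capmask(im,'white',(280,180,360,260)); print(m[1],m[2])
go(.557,-.214,.125,-8.7)"
```

```text
[[317.6 218.7]
 [315.5 134.2]]
[343 180   2   7  14] [343.5 183. ]
t 15.9 at [ 0.5558 -0.2175  0.2178] goal (0.557, -0.214, 0.125, -8.7) d [ 0.1  -0.39  9.28] r [ 0.003  0.004 -0.006] dist 9.3
```

View pics/w5.png

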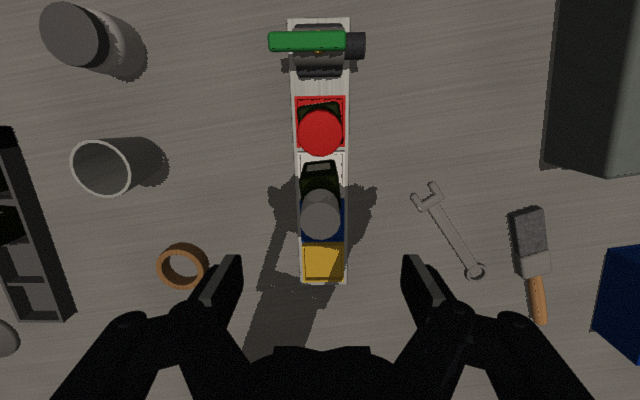

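The white cap top is at (320,213), close to the prediction and between the fingers. The valve is well clear at (320,45). I'll descend.

Emit:
play_rows:
  commands:
    - {"dx":0.3,"dy":-0.4,"dz":2.5,"rx":0.003,"ry":0.004,"rz":-0.006,"claw":0}
    - {"dx":0.3,"dy":-0.4,"dz":5,"rx":0.003,"ry":0.004,"rz":-0.006,"claw":0}
    - {"dx":0.3,"dy":-0.4,"dz":7.5,"rx":0.003,"ry":0.004,"rz":-0.006,"claw":0}
    - {"dx":0.3,"dy":-0.4,"dz":9,"rx":0.003,"ry":0.004,"rz":-0.006,"claw":0}
    - {"dx":0.3,"dy":-0.4,"dz":9,"rx":0.003,"ry":0.004,"rz":-0.006,"claw":0}

```text
time: 16.4
tool_pos: [0.5572, -0.213, 0.1245]
tool_rot: [-0.001, 0.997, -0.076, -0.003]
contact_force: [0.6, -0.4, 0.0]
gripper_width: 0.998
```

```bash
python3 -c "
from h import *
go(.557,-.2145,.125,-8.7)"
```

```text
t 16.4 at [ 0.5572 -0.213   0.1245] goal (0.557, -0.2145, 0.125, -8.7) d [ 0.01  0.15 -0.05] r [-0.002  0.006  0.   ] dist 0.2
```

Emit:
play_rows:
  commands:
    - {"dx":0,"dy":0.15,"dz":-0.05,"rx":-0.002,"ry":0.006,"rz":0,"claw":0}
    - {"dx":0,"dy":0.15,"dz":-0.05,"rx":-0.002,"ry":0.006,"rz":0,"claw":1}
    - {"dx":0,"dy":0.15,"dz":-0.05,"rx":-0.002,"ry":0.006,"rz":0,"claw":1}
    - {"dx":0,"dy":0.15,"dz":-0.05,"rx":-0.002,"ry":0.006,"rz":0,"claw":1}
    - {"dx":0,"dy":0.15,"dz":-0.05,"rx":-0.002,"ry":0.006,"rz":0,"claw":1}

```text
time: 16.9
tool_pos: [0.5576, -0.2146, 0.1262]
tool_rot: [-0.0, 0.997, -0.076, 0.001]
contact_force: [0.7, -0.4, -0.7]
gripper_width: 0.372
```

Emit:
play_rows:
  commands:
    - {"dx":0,"dy":0,"dz":0,"rx":0,"ry":0,"rz":0,"claw":1}
    - {"dx":0,"dy":0,"dz":0,"rx":0,"ry":0,"rz":0,"claw":1}
    - {"dx":0,"dy":0,"dz":0,"rx":0,"ry":0,"rz":0,"claw":1}
    - {"dx":0,"dy":0,"dz":0,"rx":0,"ry":0,"rz":0,"claw":1}

```text
time: 17.3
tool_pos: [0.5576, -0.2146, 0.1262]
tool_rot: [-0.0, 0.997, -0.076, 0.001]
contact_force: [-0.7, 0.6, -1.5]
gripper_width: 0.372
```

Emit:
play_rows:
  commands:
    - {"dx":0,"dy":0,"dz":-1.5,"rx":0,"ry":0,"rz":0,"claw":1}
    - {"dx":0,"dy":0,"dz":-4,"rx":0,"ry":0,"rz":0,"claw":1}
    - {"dx":0,"dy":0,"dz":-7.5,"rx":0,"ry":0,"rz":0,"claw":1}
    - {"dx":0,"dy":0,"dz":-11,"rx":0,"ry":0,"rz":0,"claw":1}
    - {"dx":0,"dy":0,"dz":-13.5,"rx":0,"ry":0,"rz":0,"claw":1}

```text
time: 17.8
tool_pos: [0.5578, -0.2149, 0.2651]
tool_rot: [0.001, 0.997, -0.076, 0.003]
contact_force: [0.1, -0.8, -2.1]
gripper_width: 0.374
```

```bash
python3 -c "
from h import *
im=grab_frame('side'); cv2.imwrite('pics/l3.png',im)
go(.51,0.02,.265,-8.9)"
```

```text
t 17.85 at [ 0.5595 -0.2158  0.27  ] goal (0.51, 0.02, 0.265, -8.9) d [ -8.46 -22.56   0.32] r [ 0.003 -0.012  0.004] dist 24.1
```

View pics/l3.png

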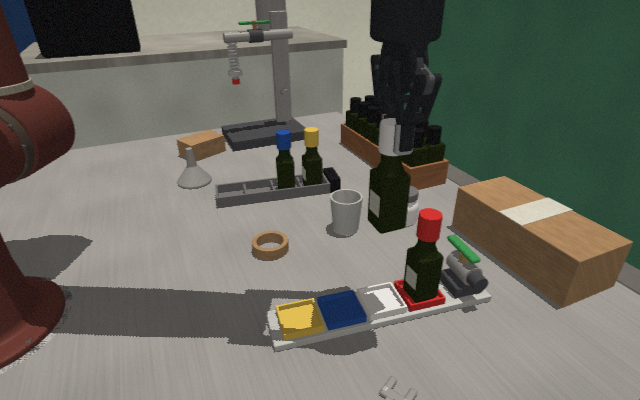

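White is held at (390,190). Its target is (0.493, 0.224).

Emit:
play_rows:
  commands:
    - {"dx":-1.6,"dy":-4.3,"dz":0,"rx":0,"ry":-0.005,"rz":0,"claw":1}
    - {"dx":-3.3,"dy":-8.8,"dz":0.1,"rx":0.003,"ry":-0.012,"rz":0,"claw":1}
    - {"dx":-5,"dy":-13.3,"dz":0.3,"rx":0.003,"ry":-0.012,"rz":0.004,"claw":1}
    - {"dx":-6.7,"dy":-18,"dz":0.3,"rx":0.003,"ry":-0.012,"rz":0.004,"claw":1}
    - {"dx":-8.4,"dy":-22.5,"dz":0.3,"rx":0.003,"ry":-0.012,"rz":0.004,"claw":1}

```text
time: 18.35
tool_pos: [0.5094, 0.0211, 0.2647]
tool_rot: [0.0, 0.997, -0.078, -0.0]
contact_force: [1.6, 0.1, -0.8]
gripper_width: 0.373
```

```bash
python3 -c "
from h import *
go(.493,.224,.25,-9.3)"
```

```text
t 18.35 at [0.5094 0.0211 0.2647] goal (0.493, 0.224, 0.25, -9.3) d [ -4.77 -19.79   1.47] r [0.    0.    0.006] dist 20.4
```

Emit:
play_rows:
  commands:
    - {"dx":-1.1,"dy":-4.5,"dz":0,"rx":0,"ry":0,"rz":0,"claw":1}
    - {"dx":-2.2,"dy":-9,"dz":0.5,"rx":0,"ry":0,"rz":0.006,"claw":1}
    - {"dx":-3.4,"dy":-14,"dz":1,"rx":0,"ry":0,"rz":0.006,"claw":1}
    - {"dx":-4.4,"dy":-18.2,"dz":1.4,"rx":0,"ry":0,"rz":0.006,"claw":1}
    - {"dx":-4.8,"dy":-19.7,"dz":1.4,"rx":0,"ry":0,"rz":0.006,"claw":1}

```text
time: 18.85
tool_pos: [0.4909, 0.2263, 0.2494]
tool_rot: [-0.0, 0.997, -0.079, -0.001]
contact_force: [0.3, 0.2, -0.9]
gripper_width: 0.368
```

```bash
python3 -c "
from h import *
go(.493,.224,.16,-9.3)"
```

```text
t 18.85 at [0.4909 0.2263 0.2494] goal (0.493, 0.224, 0.16, -9.3) d [0.27 0.2  8.94] r [0.    0.003 0.004] dist 8.9
```

Emit:
play_rows:
  commands:
    - {"dx":0.2,"dy":0.2,"dz":2.5,"rx":0,"ry":0.003,"rz":0,"claw":1}
    - {"dx":0.3,"dy":0.2,"dz":5,"rx":0,"ry":0.003,"rz":0.004,"claw":1}
    - {"dx":0.3,"dy":0.2,"dz":7.5,"rx":0,"ry":0.003,"rz":0.004,"claw":1}
    - {"dx":0.3,"dy":0.2,"dz":8.9,"rx":0,"ry":0.003,"rz":0.004,"claw":1}
    - {"dx":0.3,"dy":0.2,"dz":8.9,"rx":0,"ry":0.003,"rz":0.004,"claw":1}

```text
time: 19.35
tool_pos: [0.4917, 0.2229, 0.1575]
tool_rot: [0.001, 0.997, -0.081, -0.002]
contact_force: [-0.7, -0.3, -1.1]
gripper_width: 0.368
```

```bash
python3 -c "
from h import *
look('p6')
go(.493,.224,.1195,-9.3)"
```

```text
t 19.45 at [0.4938 0.2237 0.161 ] goal (0.493, 0.224, 0.1195, -9.3) d [-0.08 -0.01  4.15] r [-0.    -0.001 -0.   ] dist 4.2
```

View pics/p6.png

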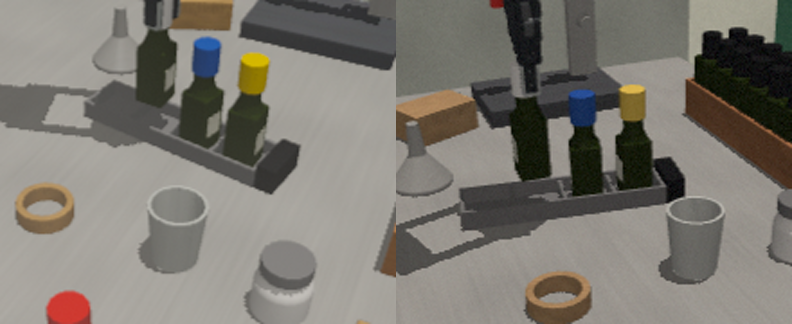

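White hangs over the third compartment. I'll lower it.

Emit:
play_rows:
  commands:
    - {"dx":-0.1,"dy":0,"dz":1.5,"rx":0,"ry":0,"rz":0,"claw":1}
    - {"dx":-0.1,"dy":0,"dz":3,"rx":0,"ry":0,"rz":0,"claw":1}
    - {"dx":-0.1,"dy":0,"dz":3.8,"rx":0,"ry":0,"rz":0,"claw":1}
    - {"dx":-0.1,"dy":0,"dz":4.1,"rx":0,"ry":0,"rz":0,"claw":1}
    - {"dx":-0.1,"dy":0,"dz":4.1,"rx":0,"ry":0,"rz":0,"claw":1}

```text
time: 19.95
tool_pos: [0.4923, 0.2237, 0.119]
tool_rot: [0.0, 0.997, -0.081, -0.0]
contact_force: [-0.3, -0.2, -2.1]
gripper_width: 0.373
```

Emit:
play_rows:
  commands:
    - {"dx":0,"dy":0,"dz":0.15,"rx":0,"ry":0,"rz":0,"claw":1}
    - {"dx":0,"dy":0,"dz":0.3,"rx":0,"ry":0,"rz":0,"claw":1}
    - {"dx":0,"dy":0,"dz":0.4,"rx":0,"ry":0,"rz":0,"claw":1}
    - {"dx":0,"dy":0,"dz":0.5,"rx":0,"ry":0,"rz":0,"claw":1}
    - {"dx":0,"dy":0,"dz":0.5,"rx":0,"ry":0,"rz":0,"claw":1}

```text
time: 20.45
tool_pos: [0.4928, 0.2239, 0.1152]
tool_rot: [0.0, 0.997, -0.081, 0.0]
contact_force: [-2.4, 0.9, 3.6]
gripper_width: 0.367
```

Emit:
play_rows:
  commands:
    - {"dx":0,"dy":0,"dz":0.05,"rx":0,"ry":0,"rz":0,"claw":0.3}
    - {"dx":0,"dy":0,"dz":0,"rx":0,"ry":0,"rz":0,"claw":0}
    - {"dx":0,"dy":0,"dz":0,"rx":0,"ry":0,"rz":0,"claw":0}
    - {"dx":0,"dy":0,"dz":0,"rx":0,"ry":0,"rz":0,"claw":0}
    - {"dx":0,"dy":0,"dz":0,"rx":0,"ry":0,"rz":0,"claw":0}

```text
time: 20.95
tool_pos: [0.4928, 0.2239, 0.1151]
tool_rot: [0.0, 0.997, -0.081, 0.0]
contact_force: [0.6, 0.9, -0.0]
gripper_width: 0.998
```

Emit:
play_rows:
  commands:
    - {"dx":0,"dy":0,"dz":-1,"rx":0,"ry":0,"rz":0,"claw":0}
    - {"dx":0,"dy":0,"dz":-3.5,"rx":0,"ry":0,"rz":0,"claw":0}
    - {"dx":0,"dy":0,"dz":-7,"rx":0,"ry":0,"rz":0,"claw":0}
    - {"dx":0,"dy":0,"dz":-11,"rx":0,"ry":0,"rz":0,"claw":0}
    - {"dx":0,"dy":0,"dz":-14,"rx":0,"ry":0,"rz":0,"claw":0}

```text
time: 21.45
tool_pos: [0.4933, 0.2241, 0.2587]
tool_rot: [-0.001, 0.997, -0.081, 0.002]
contact_force: [1.1, 0.3, 0.8]
gripper_width: 0.999
```

```bash
python3 -c "
from h import *
look('p7')
go(.57,.02,.26,-8.7)"
```

```text
t 21.55 at [0.4954 0.2248 0.2625] goal (0.57, 0.02, 0.26, -8.7) d [10.67 19.    0.27] r [-0.005 -0.011 -0.011] dist 21.8
```

View pics/p7.png

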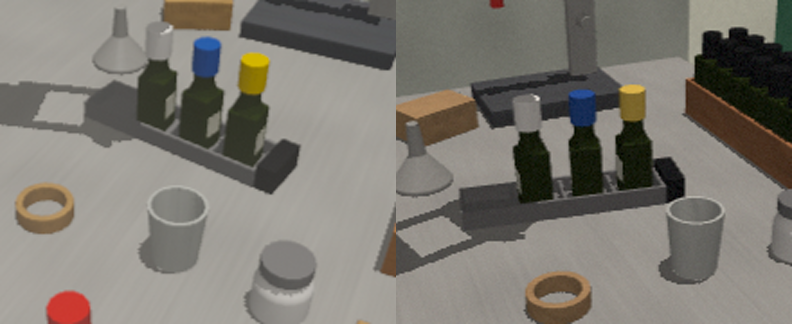

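Three bottles are standing and released. Next is red, with its cap near (0.620, -0.224).

Emit:
play_rows:
  commands:
    - {"dx":2.4,"dy":4.2,"dz":0,"rx":0,"ry":-0.01,"rz":0,"claw":0}
    - {"dx":4.8,"dy":8.5,"dz":0,"rx":-0.005,"ry":-0.011,"rz":0,"claw":0}
    - {"dx":7.2,"dy":12.8,"dz":0.2,"rx":-0.005,"ry":-0.011,"rz":-0.005,"claw":0}
    - {"dx":9.3,"dy":16.5,"dz":0.2,"rx":-0.005,"ry":-0.011,"rz":-0.01,"claw":0}
    - {"dx":10.7,"dy":19,"dz":0.2,"rx":-0.005,"ry":-0.011,"rz":-0.011,"claw":0}

```text
time: 22.05
tool_pos: [0.5705, 0.0173, 0.26]
tool_rot: [0.0, 0.997, -0.077, -0.001]
contact_force: [0.5, 0.0, -0.1]
gripper_width: 1.002
```

```bash
python3 -c "
from h import *
go(.62,-.224,.22,-8.7)"
```

```text
t 22.05 at [0.5705 0.0173 0.26  ] goal (0.62, -0.224, 0.22, -8.7) d [ 8.58 23.09  4.01] r [ 0.001  0.001 -0.002] dist 25.0
```

Emit:
play_rows:
  commands:
    - {"dx":1.6,"dy":4.3,"dz":0.8,"rx":0,"ry":0,"rz":0,"claw":0}
    - {"dx":3.2,"dy":8.6,"dz":1.6,"rx":0,"ry":0,"rz":0,"claw":0}
    - {"dx":4.9,"dy":13.2,"dz":2.4,"rx":0,"ry":0,"rz":0,"claw":0}
    - {"dx":6.6,"dy":17.8,"dz":3.2,"rx":0,"ry":0,"rz":0,"claw":0}
    - {"dx":8.2,"dy":22.2,"dz":3.9,"rx":0,"ry":0,"rz":0,"claw":0}

```text
time: 22.55
tool_pos: [0.6173, -0.2166, 0.22]
tool_rot: [0.0, 0.997, -0.077, -0.001]
contact_force: [0.8, 0.8, 0.1]
gripper_width: 0.998
```

```bash
python3 -c "
from h import *
go(.62,-.224,.2,-8.7)
im=grab_frame('wrist'); cv2.imwrite('pics/w6.png',im)
s=monitor.state(); c=cam('wrist',s)
print(proj(c,[[.6195,-.2235,.161]]).round(1))
go(.62,-.224,.125,-8.7)"
```

```text
t 22.55 at [ 0.6173 -0.2166  0.22  ] goal (0.62, -0.224, 0.2, -8.7) d [0.39 0.69 2.  ] r [ 0.     0.002 -0.002] dist 2.2
[[321.2 215.2]]
t 22.6 at [ 0.617  -0.2231  0.2182] goal (0.62, -0.224, 0.125, -8.7) d [ 0.34 -0.01  9.32] r [ 0.005  0.003 -0.007] dist 9.3
```

View pics/w6.png

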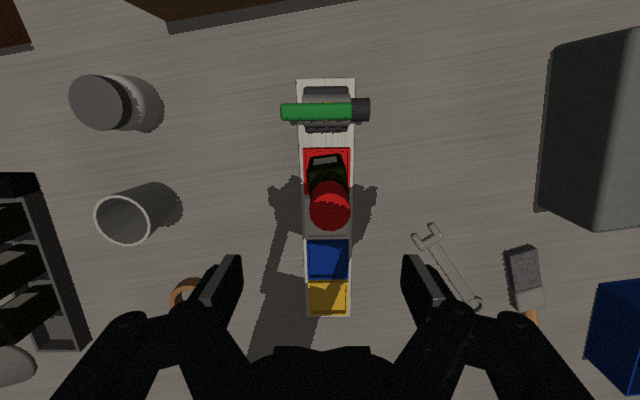

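The red cap is at (330,207). That agrees once the 6 mm the arm settled after the frame is counted. I'll descend.

Emit:
play_rows:
  commands:
    - {"dx":0.4,"dy":0,"dz":2.5,"rx":0.005,"ry":0.003,"rz":-0.007,"claw":0}
    - {"dx":0.4,"dy":0,"dz":5,"rx":0.005,"ry":0.003,"rz":-0.007,"claw":0}
    - {"dx":0.4,"dy":0,"dz":7.5,"rx":0.005,"ry":0.003,"rz":-0.007,"claw":0}
    - {"dx":0.4,"dy":0,"dz":9,"rx":0.005,"ry":0.003,"rz":-0.007,"claw":0}
    - {"dx":0.4,"dy":0,"dz":9,"rx":0.005,"ry":0.003,"rz":-0.007,"claw":0}

```text
time: 23.1
tool_pos: [0.6186, -0.2231, 0.1245]
tool_rot: [-0.001, 0.997, -0.076, -0.003]
contact_force: [-0.9, 0.1, -0.6]
gripper_width: 1.0
```

```bash
python3 -c "
from h import *
go(.621,-.224,.125,-8.7)"
```

```text
t 23.1 at [ 0.6186 -0.2231  0.1245] goal (0.621, -0.224, 0.125, -8.7) d [ 0.25  0.05 -0.05] r [-0.002  0.006  0.   ] dist 0.3
```

Emit:
play_rows:
  commands:
    - {"dx":0.2,"dy":0.05,"dz":-0.05,"rx":-0.002,"ry":0.006,"rz":0,"claw":0}
    - {"dx":0.2,"dy":0.05,"dz":-0.05,"rx":-0.002,"ry":0.006,"rz":0,"claw":1}
    - {"dx":0.2,"dy":0.05,"dz":-0.05,"rx":-0.002,"ry":0.006,"rz":0,"claw":1}
    - {"dx":0.2,"dy":0.05,"dz":-0.05,"rx":-0.002,"ry":0.006,"rz":0,"claw":1}
    - {"dx":0.2,"dy":0.05,"dz":-0.05,"rx":-0.002,"ry":0.006,"rz":0,"claw":1}

```text
time: 23.6
tool_pos: [0.6212, -0.2241, 0.1263]
tool_rot: [0.0, 0.997, -0.076, 0.001]
contact_force: [0.8, -0.2, -1.1]
gripper_width: 0.369
```

Emit:
play_rows:
  commands:
    - {"dx":0,"dy":0,"dz":0,"rx":0,"ry":0,"rz":0,"claw":1}
    - {"dx":0,"dy":0,"dz":0,"rx":0,"ry":0,"rz":0,"claw":1}
    - {"dx":0,"dy":0,"dz":0,"rx":0,"ry":0,"rz":0,"claw":1}
    - {"dx":0,"dy":0,"dz":0,"rx":0,"ry":0,"rz":0,"claw":1}

```text
time: 24.0
tool_pos: [0.6211, -0.224, 0.1263]
tool_rot: [0.0, 0.997, -0.076, 0.001]
contact_force: [-0.4, 0.7, 0.9]
gripper_width: 0.372
```

Emit:
play_rows:
  commands:
    - {"dx":0,"dy":0,"dz":-1.5,"rx":0,"ry":0,"rz":0,"claw":1}
    - {"dx":0,"dy":0,"dz":-4,"rx":0,"ry":0,"rz":0,"claw":1}
    - {"dx":0,"dy":0,"dz":-7.5,"rx":0,"ry":0,"rz":0,"claw":1}
    - {"dx":0,"dy":0,"dz":-11,"rx":0,"ry":0,"rz":0,"claw":1}
    - {"dx":0,"dy":0,"dz":-13.5,"rx":0,"ry":0,"rz":0,"claw":1}

```text
time: 24.5
tool_pos: [0.6215, -0.2243, 0.2653]
tool_rot: [0.001, 0.997, -0.076, 0.002]
contact_force: [0.3, 0.2, -1.1]
gripper_width: 0.372
```

```bash
python3 -c "
from h import *
im=grab_frame('side'); cv2.imwrite('pics/l4.png',im)
go(.52,-0.03,.265,-8.9)"
```

```text
t 24.55 at [ 0.6231 -0.2251  0.2704] goal (0.52, -0.03, 0.265, -8.9) d [-13.14 -17.73   0.32] r [ 0.003 -0.012  0.004] dist 22.1
```

View pics/l4.png

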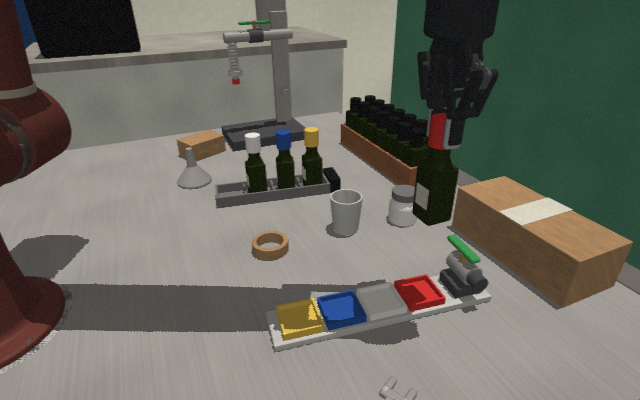

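Red is held at (435,170). Its target is (0.430, 0.234).

Emit:
play_rows:
  commands:
    - {"dx":-2.6,"dy":-3.5,"dz":0,"rx":0,"ry":-0.005,"rz":0,"claw":1}
    - {"dx":-5.3,"dy":-7.1,"dz":0.1,"rx":0.003,"ry":-0.012,"rz":0,"claw":1}
    - {"dx":-8,"dy":-10.7,"dz":0.3,"rx":0.003,"ry":-0.012,"rz":0.004,"claw":1}
    - {"dx":-10.7,"dy":-14.3,"dz":0.3,"rx":0.003,"ry":-0.012,"rz":0.004,"claw":1}
    - {"dx":-13.1,"dy":-17.7,"dz":0.3,"rx":0.003,"ry":-0.012,"rz":0.004,"claw":1}

```text
time: 25.05
tool_pos: [0.5188, -0.0288, 0.2645]
tool_rot: [0.0, 0.997, -0.078, -0.001]
contact_force: [0.7, 0.3, -2.6]
gripper_width: 0.366
```

```bash
python3 -c "
from h import *
go(.43,.17,.26,-9.3)"
```

```text
t 25.05 at [ 0.5188 -0.0288  0.2645] goal (0.43, 0.17, 0.26, -9.3) d [-11.86 -18.26   0.46] r [0.    0.001 0.006] dist 21.8
```

Emit:
play_rows:
  commands:
    - {"dx":-2.4,"dy":-3.7,"dz":0,"rx":0,"ry":0,"rz":0,"claw":1}
    - {"dx":-5,"dy":-7.6,"dz":0,"rx":0,"ry":0,"rz":0,"claw":1}
    - {"dx":-7.6,"dy":-11.6,"dz":0.4,"rx":0,"ry":0,"rz":0.006,"claw":1}
    - {"dx":-10,"dy":-15.4,"dz":0.4,"rx":0,"ry":0,"rz":0.006,"claw":1}
    - {"dx":-11.9,"dy":-18.2,"dz":0.4,"rx":0,"ry":0,"rz":0.006,"claw":1}

```text
time: 25.55
tool_pos: [0.4278, 0.1714, 0.2601]
tool_rot: [-0.0, 0.997, -0.08, -0.001]
contact_force: [1.9, -0.2, -2.2]
gripper_width: 0.373
```

```bash
python3 -c "
from h import *
go(.43,.2345,.24,-9.3)"
```

```text
t 25.55 at [0.4278 0.1714 0.2601] goal (0.43, 0.2345, 0.24, -9.3) d [-0.79 -6.26  2.01] r [-0.     0.002  0.002] dist 6.6
```

Emit:
play_rows:
  commands:
    - {"dx":-0.4,"dy":-3,"dz":0.7,"rx":0,"ry":0,"rz":0,"claw":1}
    - {"dx":-0.8,"dy":-5.5,"dz":1.4,"rx":0,"ry":0.002,"rz":0.002,"claw":1}
    - {"dx":-0.8,"dy":-6.2,"dz":2,"rx":0,"ry":0.002,"rz":0.002,"claw":1}
    - {"dx":-0.8,"dy":-6.2,"dz":2,"rx":0,"ry":0.002,"rz":0.002,"claw":1}

```text
time: 25.95
tool_pos: [0.4289, 0.234, 0.2385]
tool_rot: [0.001, 0.997, -0.08, -0.001]
contact_force: [-0.2, -0.3, -1.8]
gripper_width: 0.373
```

```bash
python3 -c "
from h import *
go(.43,.2345,.16,-9.3)"
```

```text
t 25.95 at [0.4289 0.234  0.2385] goal (0.43, 0.2345, 0.16, -9.3) d [ 0.12 -0.08  7.85] r [0.002 0.002 0.001] dist 7.8
```

Emit:
play_rows:
  commands:
    - {"dx":0.1,"dy":0,"dz":2.5,"rx":0,"ry":0.002,"rz":0,"claw":1}
    - {"dx":0.1,"dy":0,"dz":5,"rx":0.002,"ry":0.002,"rz":0,"claw":1}
    - {"dx":0.1,"dy":-0.1,"dz":7,"rx":0.002,"ry":0.002,"rz":0,"claw":1}
    - {"dx":0.1,"dy":-0.1,"dz":7.8,"rx":0.002,"ry":0.002,"rz":0,"claw":1}
    - {"dx":0.1,"dy":-0.1,"dz":7.8,"rx":0.002,"ry":0.002,"rz":0,"claw":1}

```text
time: 26.45
tool_pos: [0.4294, 0.2335, 0.1594]
tool_rot: [0.001, 0.997, -0.081, -0.001]
contact_force: [-0.3, -1.0, -3.1]
gripper_width: 0.375
```

```bash
python3 -c "
from h import *
look('p8')
go(.43,.2345,.1195,-9.3)"
```

```text
t 26.55 at [0.4307 0.2344 0.1617] goal (0.43, 0.2345, 0.1195, -9.3) d [-0.08  0.    4.22] r [-0.001 -0.001  0.   ] dist 4.2
```

View pics/p8.png

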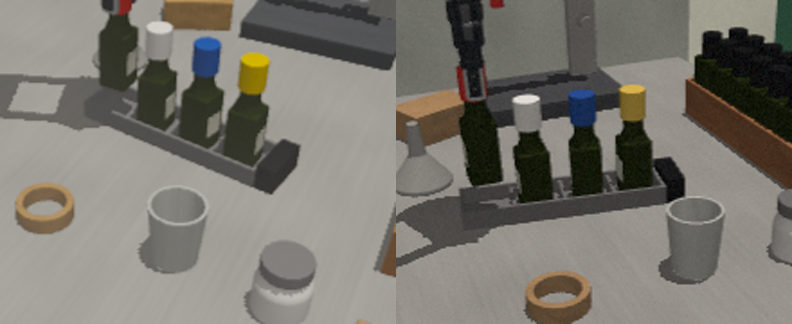

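Red is over the last compartment. I'll lower it.

Emit:
play_rows:
  commands:
    - {"dx":-0.1,"dy":0,"dz":1.5,"rx":0,"ry":0,"rz":0,"claw":1}
    - {"dx":-0.1,"dy":0,"dz":3,"rx":0,"ry":0,"rz":0,"claw":1}
    - {"dx":-0.1,"dy":0,"dz":3.8,"rx":0,"ry":0,"rz":0,"claw":1}
    - {"dx":-0.1,"dy":0,"dz":4.2,"rx":0,"ry":0,"rz":0,"claw":1}
    - {"dx":-0.1,"dy":0,"dz":4.2,"rx":0,"ry":0,"rz":0,"claw":1}

```text
time: 27.05
tool_pos: [0.429, 0.2344, 0.1184]
tool_rot: [0.0, 0.997, -0.081, -0.0]
contact_force: [-0.6, 0.2, -2.6]
gripper_width: 0.369
```

Emit:
play_rows:
  commands:
    - {"dx":0,"dy":0,"dz":0.15,"rx":0,"ry":0,"rz":0,"claw":1}
    - {"dx":0,"dy":0,"dz":0.3,"rx":0,"ry":0,"rz":0,"claw":1}
    - {"dx":0,"dy":0,"dz":0.4,"rx":0,"ry":0,"rz":0,"claw":1}
    - {"dx":0,"dy":0,"dz":0.5,"rx":0,"ry":0,"rz":0,"claw":1}
    - {"dx":0,"dy":0,"dz":0.5,"rx":0,"ry":0,"rz":0,"claw":1}

```text
time: 27.55
tool_pos: [0.4298, 0.2346, 0.1152]
tool_rot: [-0.0, 0.997, -0.081, 0.0]
contact_force: [-1.9, -0.8, 4.8]
gripper_width: 0.372
```

Emit:
play_rows:
  commands:
    - {"dx":0,"dy":0,"dz":0.05,"rx":0,"ry":0,"rz":0,"claw":0.3}
    - {"dx":0,"dy":0,"dz":0,"rx":0,"ry":0,"rz":0,"claw":0}
    - {"dx":0,"dy":0,"dz":0,"rx":0,"ry":0,"rz":0,"claw":0}
    - {"dx":0,"dy":0,"dz":0,"rx":0,"ry":0,"rz":0,"claw":0}
    - {"dx":0,"dy":0,"dz":0,"rx":0,"ry":0,"rz":0,"claw":0}

```text
time: 28.05
tool_pos: [0.4297, 0.2346, 0.1151]
tool_rot: [-0.0, 0.997, -0.081, 0.0]
contact_force: [0.5, -0.6, -0.4]
gripper_width: 1.002
```

Emit:
play_rows:
  commands:
    - {"dx":0,"dy":0,"dz":-1,"rx":0,"ry":0,"rz":0,"claw":0}
    - {"dx":0,"dy":0,"dz":-3.5,"rx":0,"ry":0,"rz":0,"claw":0}
    - {"dx":0,"dy":0,"dz":-7,"rx":0,"ry":0,"rz":0,"claw":0}
    - {"dx":0,"dy":0,"dz":-11,"rx":0,"ry":0,"rz":0,"claw":0}
    - {"dx":0,"dy":0,"dz":-14,"rx":0,"ry":0,"rz":0,"claw":0}

```text
time: 28.55
tool_pos: [0.4301, 0.2348, 0.2587]
tool_rot: [-0.001, 0.997, -0.081, 0.002]
contact_force: [0.7, 0.5, -0.8]
gripper_width: 1.001
```

Emit:
play_rows:
  commands:
    - {"dx":0,"dy":3,"dz":-0.5,"rx":0,"ry":0,"rz":0,"claw":0}
    - {"dx":0,"dy":7,"dz":-1,"rx":0,"ry":0,"rz":0,"claw":0}
    - {"dx":0,"dy":11,"dz":-1,"rx":0,"ry":0,"rz":0,"claw":0}
    - {"dx":0,"dy":13,"dz":-1,"rx":0,"ry":0,"rz":0,"claw":0}
    - {"dx":0,"dy":13,"dz":-1,"rx":0,"ry":0,"rz":0,"claw":0}

```text
time: 29.05
tool_pos: [0.4091, 0.1047, 0.2694]
tool_rot: [-0.001, 0.997, -0.083, 0.003]
contact_force: [0.6, 0.1, -0.3]
gripper_width: 1.003
```

```bash
python3 -c "
from h import *
look('p9'); im=grab_frame('wrist'); cv2.imwrite('pics/w9.png',im); print(monitor.state()['contact_force'])
a=grab_frame('scene');b=grab_frame('side'); cv2.imwrite('pics/fs.png',a);cv2.imwrite('pics/fd.png',b)"
```

```text
[0.07975911 0.37577002 0.58211342]
```

View pics/p9.png

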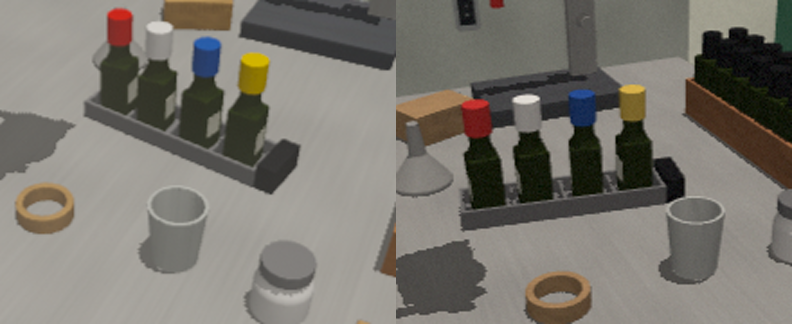

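View pics/w9.png

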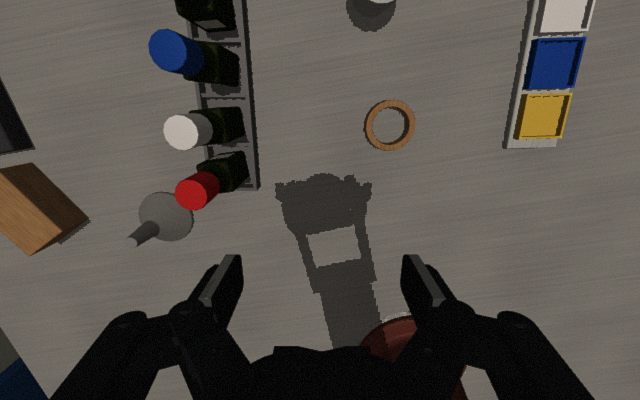

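All four stand upright in their compartments. As a last check I'll triangulate the cap heights. A flat bottle should give a cap middle of about 0.1315 m.

```bash
python3 - <<'E'
from h import *
a=cv2.imread('pics/fs.png');b=cv2.imread('pics/fd.png')
def full(r,o): # p9 coords ->full-image roi
    return tuple(int(v/1.8+o[i%2]) for i,v in enumerate(r))
S={'red':(100,4,140,50),'white':(140,18,178,62),'blue':(188,34,226,80),'yellow':(235,50,275,97)}
D={'red':(60,95,100,142),'white':(112,92,150,135),'blue':(168,86,204,130),'yellow':(218,82,255,124)}
for k in S:
    out=[]
    for im,n,r,o in((a,'scene',S[k],(250,90)),(b,'side',D[k],(180,80))):
        m,st,ce=capmask(im,k,full(r,o)); q=cv2.minAreaRect(cv2.findNonZero(m)); out.append(ray(cam(n),q[0])); print(k,n,st[:4])
    x,e=tri(out);print('  ',x.round(4),np.round(e[0],4))
E
```

```text
red scene [310  95  13  21]
red side [216 135  17  22]
   [0.4285 0.2377 0.1297] 0.0004
white scene [327 100  19  16]
white side [245 133  15   5]
   [0.4873 0.2185 0.1484] 0.0014
blue scene [358 111  14  22]
blue side [276 130  15  20]
   [0.556  0.2186 0.129 ] 0.0006
yellow scene [383 119  17  24]
yellow side [304 127  14  20]
   [0.6182 0.2076 0.1297] 0.0005
```

Red, blue and yellow come out at 0.129–0.130 m against an expected 0.1315, so they stand flat. The white mask caught only the lit top of that cap, and its 0.148 fits a cap top at about 0.15. Handing in.

```bash
python3 -c "
from h import *
print(ticket.job_done(), monitor.state()['time'])"
```

```text
the job is handed in; nothing more can be done
the job is handed in; nothing more can be done
```

All four bottles are in the tray in reverse order. From the black block outward they stand yellow (furthest from the valve), blue, white, red. I picked each one by the cap, kept it upright, lowered it until it touched and released it. The job was handed in at about 29 s of the 112 s allowed, with the gripper open and clear of everything.

**Position and flatness:** The last scene, side and wrist pictures show each bottle upright in its own compartment. The cap-middle heights for red, blue and yellow came out at 0.129–0.130 m, against about 0.1315 m for a bottle standing flat. Their positions were within about 5 mm of the compartment centres.

**White bottle:** The final height check did not work for this one. The colour mask caught only the top of the white cap and gave 0.148 m, which fits a cap top at about 0.15 m. That it stands flat therefore rests on the pictures and on its lowering, where contact came at the expected height.

**Forces:** Readings reported after each move stayed below about 6 N.

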